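# Tip the cartons over and sort them by the dot underneath

## Task

Each of the three brown cartons in front of the chopping board has a red or a green dot hidden on its underside. First tip all three over backwards so that they lie flat on the board together and their undersides can be read; then lay each carton flat on the floor of the tray that has the colour of its dot. Leave everything else on the worktop alone.

Things in the scene. Friction and masses are not known exactly. Their poses are not given: they have to be found in the camera images.
- board: wooden chopping board, fixed, 150 (x) x 360 (y) x 18 mm; origin at the centre of its underside on the worktop; its front edge, towards the robot, is the long edge at its own x = -75 mm and stops the cartons' feet. A carton pushed near its top towards it goes over by itself past about 25 degrees and lies flat on the board, underside facing the robot and overhanging the front edge
- carton_a_mid (a point): centre, 62.5 mm from underside and top, of one of three look-alike brown cartons, 45 (own x) x 58 (own y) x 125 mm (own z, up at first), 0.17 to 0.35 kg. Its underside bears a round dot, 36 mm across, red or green, unseen while it stands; which is not told, and two may be alike. It starts upright 5 to 20 mm in front of the board's front edge, own x square to it within 5 degrees
- carton_b_mid (a point): centre, 62.5 mm from underside and top, of one of three look-alike brown cartons, 45 (own x) x 58 (own y) x 125 mm (own z, up at first), 0.17 to 0.35 kg. Its underside bears a round dot, 36 mm across, red or green, unseen while it stands; which is not told, and two may be alike. It starts upright 5 to 20 mm in front of the board's front edge, own x square to it within 5 degrees
- carton_c_mid (a point): centre, 62.5 mm from underside and top, of one of three look-alike brown cartons, 45 (own x) x 58 (own y) x 125 mm (own z, up at first), 0.17 to 0.35 kg. Its underside bears a round dot, 36 mm across, red or green, unseen while it stands; which is not told, and two may be alike. It starts upright 5 to 20 mm in front of the board's front edge, own x square to it within 5 degrees
- red_tray: low red tray, fixed, outside 168 (x) x 198 (y) mm, on 6 mm feet: rim 26 mm and inside floor 10 mm above the worktop, walls 4 mm thick; origin at its centre, at worktop level; two cartons fit side by side lying with their length along its x
- green_tray: low green tray, fixed, outside 168 (x) x 198 (y) mm, on 6 mm feet: rim 26 mm and inside floor 10 mm above the worktop, walls 4 mm thick; origin at its centre, at worktop level; two cartons fit side by side lying with their length along its x
- steel_cup: steel tumbler, 76 mm across, 100 mm tall; a bystander; origin at the centre of its underside as it stands
- tomato: tomato, 63 mm; a bystander; origin at the centre of its underside as it stands
- spice_jar: small spice jar with a green cap, 44 mm across, 100 mm tall; a bystander; origin at the centre of its underside as it stands
Not all that is in view belongs to the job. Leave any orange or pink look-alike of the part that bears carton_a_mid alone.

How it is judged:
By the outcome, as a careful person would: the job done as asked, in the order asked, and still so for the second after the job is handed in, with the robot touching nothing.
It also fails if it takes over 72 s, if anything falls off the work surface, if the arm or the gripper's body presses on something with over 40 N, if the wrist force passes 120 N, or if a joint passes its speed limit or range.

## Robot

A 6-joint arm with a two-finger parallel gripper is mounted at the origin on a cart in front of the work surface, level with it; the furniture and walls round the work are solid. World frame = base frame: x ahead of the robot, y to its left, z up, the work surface at z = 0. Lengths are in m, angles in rad, forces in N, time in s.
With the tool pointing down it reaches from about 0.35 to 0.975 m from the base axis. Payload 4.9 kg.
Tool frame: the origin (TCP) lies at the very end of the fingers, on their centre line; the grasp point (between the pads) lies 19 mm behind it (manip.grip_depth is the distance from the TCP to the grasp point, in m); z points along the fingers, x is the direction in which the jaws open and shut, and the axes are right-handed (so a half turn about z gives the same grasp; the last joint's range is limited). The gripper opens to 85 mm and grips with 20 to 120 N. Pads are 22 mm wide; open, the fingers measure 114 mm over their backs; the gripper's body (76 mm by 85 mm) begins 54 mm behind the grasp point. The pads swing forward as they close: fully open they stand 13 mm farther back than shut.
Start: joints at [1.203, 0.053, 1.613, -0, 1.476, -0.119], TCP at [0.154, 0.606, 0.231] pointing down, gripper open.
Joint ranges: [-3.01, 3.01], [-1.01, 2.22], [0.06, 2.58], [-1.02, 4.17], [0.09, 2.62], [-3.14, 3.14]. Speed limits (rad/s): [2.57, 2.57, 3.14, 3.14, 3.14, 3.14].

## Interface

Orientations are given as a unit quaternion [w, x, y, z].
In Python, from plant import manip gives the robot as it stands. The module is installed in compiled form; this text tells all that it offers.
- The arm moves only by the shell command python3 -m crank 'ROWS' [OPENING]. ROWS is JSON, a list of rows, each a list of 4 numbers: the shift along the tool's x, y, z in cm, then the turn about the tool's z in units of 6 degrees (1.0 is 6 degrees). A call has 1 to 10 rows; each row shifts and turns the commanded pose from where the row before left it, along the tool's axes as they then stand; what a row does not reach is not made up. A row lasts 1/12 s, in which the tool goes at most 41.7 mm and 7.16 degrees, less where a joint would pass 70% of its speed; a pose out of reach is approached as far as the arm can. A call with a gripper value outside its range is refused whole. OPENING is the opening, from 0 (shut) to 1 (fully open), set as the call begins (- or left out, the last holds). The fingers move at their own pace and stop on an object; the grip force is fixed at half the most. Time passes only in rows, so rows that do not move let the fingers close. It gives the time, the measured TCP pose, the force and the opening at its end, in the units of the state.
- manip.state(): the state, without advancing time (a new reading comes with each control period).
- manip.grab_frame(name): name is "scene" or "top"; returns a dict with "img" (384x512x3 uint8, red, green, blue), "intrinsics" (3x3 intrinsics, pixels), "D" ([k1, k2, p1, p2, k3] as OpenCV has them; the pictures are not rectified), "position" and "orientation" of the camera in the world. Camera axes: x right, y up, looking along -z (the intrinsics and any distortion apply to the point x, -y, -z); pixel columns grow to the right and rows downward; lengths in m; the calibration is good to about 2 mm. A picture is of the moment at which its call begins. There is no depth.
- manip.job_done(): hands the job in, once; it reports no verdict.
The state is a dict: "time": time; "joint_pos": joint angles; "joint_vel": joint speeds; "joint_efforts": joint torques, N m; "tool_pos": TCP position; "tool_rot": TCP orientation; "contact_force": force on the tool from outside, world axes, zero at the start; "ft_torque": the same for the moment, N m; "gripper_width": opening from 0.0 (shut) to 1.0 (fully open).
Only numpy, scipy, OpenCV 4.12 (cv2) and the standard library are available. Lean on these libraries where they do the work, as an engineer would, in place of code of your own. Each camera call takes 0.05 s, during which the arm holds its last target.

## Working session

There is one attempt and no reset: what is moved stays moved. The work goes in short steps, Python scripts to look and compute and a shell command to move; the robot and the scene stay as the last step left them, time stands still between calls to the robot, and variables do not carry over. Pictures are saved under pics/ and viewed, and the job is handed in when it is done.

```bash
mkdir -p pics; python3 - <<'E'
from plant import manip
import cv2
print(manip.state())
for n in("scene","top"):
    f=manip.grab_frame(n);print(n,f["intrinsics"],f["D"],f["position"],f["orientation"])
    cv2.imwrite(f"pics/{n}0.png",cv2.resize(f["img"][:,:,::-1],(800,600),interpolation=cv2.INTER_CUBIC))
E
```

```text
{'time': 0.0, 'joint_pos': array([ 1.20299128e+00,  5.33912530e-02,  1.61429576e+00, -9.66988709e-09,
        1.47597072e+00, -1.18997499e-01]), 'joint_vel': array([ 0.00030343, -0.0011356 , -0.0006058 , -0.00068463, -0.00135802,
        0.00049221]), 'joint_efforts': array([ 1.57435072e-03, -3.93669069e+01, -3.70184362e+01, -2.51794557e-05,
        6.88832137e-03, -6.84465988e-06]), 'tool_pos': array([0.15368028, 0.60517585, 0.23004063]), 'tool_rot': array([ 5.32638345e-04,  7.89381743e-01,  6.13901782e-01, -8.84555555e-04]), 'contact_force': array([ 0.11816758, -0.43622178,  0.35874014]), 'ft_torque': array([0.01502453, 0.00272529, 0.02323467]), 'gripper_width': 1.0024924134068378}
scene [[489.04452823   0.         257.1682519 ]
 [  0.         489.04452823 190.83262632]
 [  0.           0.           1.        ]] [0.00808265 0.         0.         0.         0.        ] [-0.18717771  1.46375797  1.32485122] [-0.21674895 -0.10796397  0.41987617  0.87468147]
top [[446.04381027   0.         251.88371195]
 [  0.         446.04381027 198.41512984]
 [  0.           0.           1.        ]] [-0.12811551  0.          0.          0.          0.        ] [-0.7929877   0.24433329  1.7836016 ] [-0.63181461 -0.21241696  0.24731842  0.70322325]
```

View pics/scene0.png

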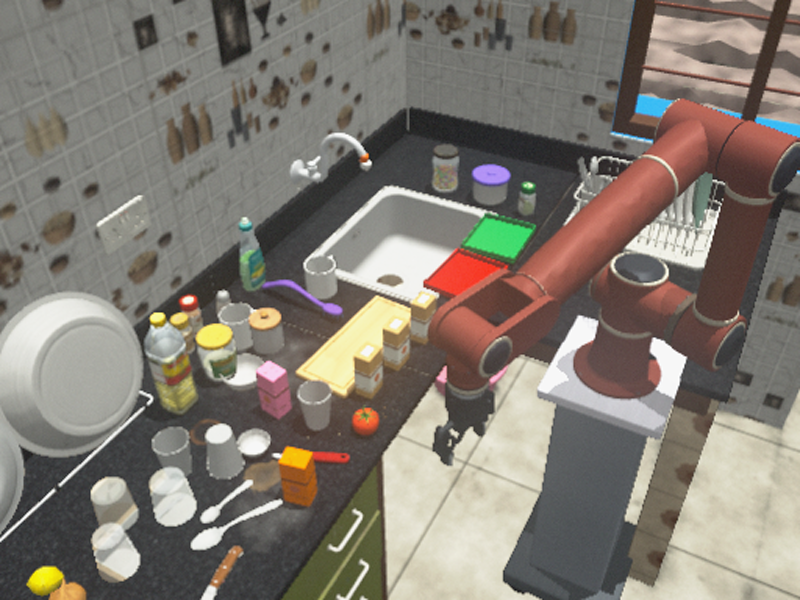

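View pics/top0.png

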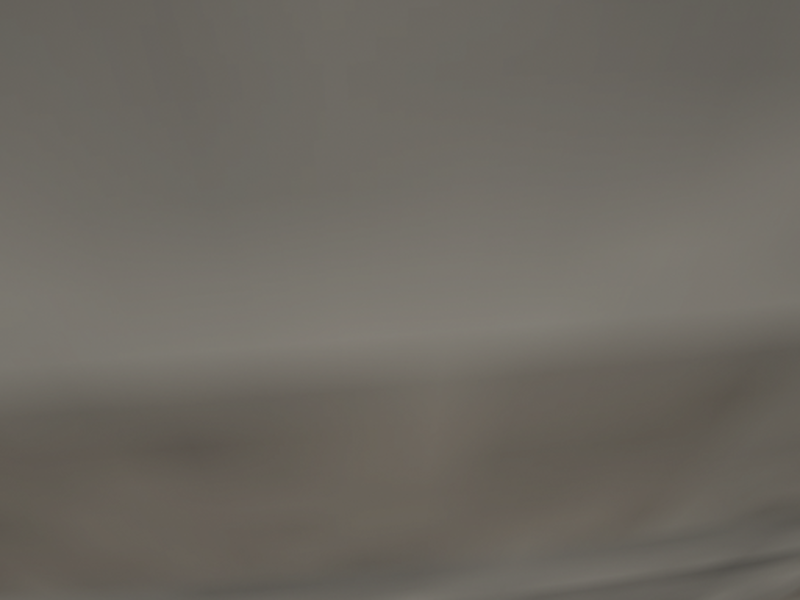

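The scene view shows three brown cartons at about (369,371), (396,341) and (424,316) in front of the board, the red tray at (466,273), the green tray at (499,238), and the tomato, cup, and orange and pink decoys. The top view shows only a blurred surface.

```bash
cat > h.py <<'E'
from plant import manip
import cv2, numpy as np
from scipy.spatial.transform import Rotation as R
def cam(n):
    f=manip.grab_frame(n)
    q=f["orientation"];f["R"]=R.from_quat([q[1],q[2],q[3],q[0]]).as_matrix();f["position"]=np.array(f["position"]);return f
def ray(f,uv):
    u=cv2.undistortPoints(np.array(uv,float).reshape(-1,1,2),np.array(f["intrinsics"]),np.array(f["D"]))[:,0]
    return np.c_[u[:,0],-u[:,1],-np.ones(len(u))]@f["R"].T
def onz(f,uv,z):
    d=ray(f,uv);z=np.broadcast_to(z,len(d));return f["position"]+d*((z-f["position"][2])/d[:,2])[:,None]
def proj(f,P):
    p=(np.atleast_2d(P)-f["position"])@f["R"];p=p*[1,-1,-1]
    return cv2.projectPoints(p.astype(float),np.zeros(3),np.zeros(3),np.array(f["intrinsics"]),np.array(f["D"]))[0][:,0]
def crop(f,x0,y0,x1,y1,k,name):
    im=cv2.resize(f["img"][y0:y1,x0:x1,::-1],None,fx=k,fy=k,interpolation=cv2.INTER_CUBIC);cv2.imwrite("pics/"+name,im);print(im.shape)
E
python3 - <<'E'
from h import *
f=cam("top");print(f["R"]@[0,0,-1]);print(f["img"].mean(),f["img"].std())
f=cam("scene");print(f["R"]@[0,0,-1])
crop(f,185,175,355,285,4.7,"c1.png")
crop(f,220,110,380,220,5,"c2.png")
print(onz(f,[[306*.64,374*.64],[382*.64,297*.64],[466*.64,275*.64],[499*.64,238*.64]],0.01))
E
```

```text
[ 0.61127188 -0.07942385 -0.78742526]
103.07389492458768 10.329386976012241
[ 0.3708836  -0.68771366 -0.62409556]
(517, 799, 3)
(550, 800, 3)
[[ 0.66268821  0.38692157  0.01      ]
 [ 0.64523082  0.03560421  0.01      ]
 [ 0.48122202 -0.16391196  0.01      ]
 [ 0.46940658 -0.38216834  0.01      ]]
```

View pics/c1.png

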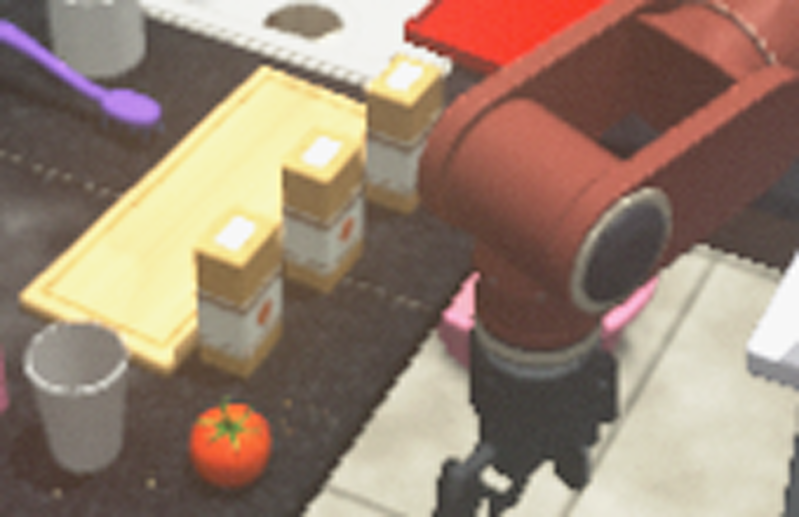

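View pics/c2.png

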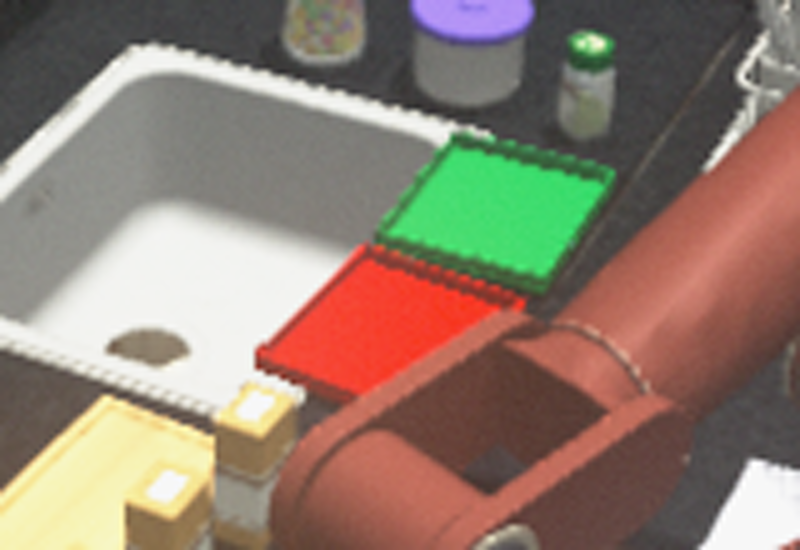

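```bash
python3 - <<'E'
from h import *
f=cam("scene")
c1=lambda p:np.array(p)/4.7+[185,175]
c2=lambda p:np.array(p)/5+[220,110]
print("tops",onz(f,c1([[236,232],[321,151],[405,74]]),.125))
for n,p in dict(A=[[196,240],[236,208],[283,240],[240,274]],B=[[282,165],[323,133],[364,158],[322,190]],C=[[366,87],[402,55],[443,80],[404,107]]).items():
    P=onz(f,c1(p),.125);print(n,P.mean(0),np.linalg.norm(np.roll(P,-1,0)-P,axis=1));print(P)
B=onz(f,c1([[22,297],[168,359],[265,67]]),.018);print("board",B,np.linalg.norm(B[1]-B[0]),np.linalg.norm(B[2]-B[0]))
G=onz(f,c2([[460,133],[614,170],[544,280],[376,233]]),[.026,.026,.026,.026]);print("green",G,G.mean(0),np.linalg.norm(np.roll(G,-1,0)-G,axis=1))
Rr=onz(f,c2([[362,246],[526,298],[257,352]]),.026);print("red",Rr,(Rr[1]+Rr[2])/2)
print("tomato",onz(f,c1([[231,487]]),.0),"cup",onz(f,c1([[83,465],[77,345]]),[0,.1]), "jar", onz(f,c2([[583,138],[590,50]]),[0,.1]))
for n,(a,b) in dict(l=((185,215),(265,265)),r=((225,175),(305,235))).items(): crop(f,a[0],a[1],b[0],b[1],10,n+".png")
E
```

```text
tops [[0.50495853 0.35012585 0.125     ]
 [0.49251802 0.2353354  0.125     ]
 [0.47731352 0.11566526 0.125     ]]
A [0.4984336  0.35722734 0.125     ] [0.04685822 0.05256323 0.04910689 0.051686  ]
[[0.52764607 0.37220637 0.125     ]
 [0.51879688 0.32619132 0.125     ]
 [0.46844005 0.34126058 0.125     ]
 [0.4788514  0.3892511  0.125     ]]
B [0.48524634 0.24579259 0.125     ] [0.05101977 0.04547471 0.05081943 0.04411625]
[[0.51192621 0.26483238 0.125     ]
 [0.5017483  0.21483811 0.125     ]
 [0.45792842 0.22699403 0.125     ]
 [0.46938243 0.27650584 0.125     ]]
C [0.47337585 0.12574577 0.125     ] [0.05271731 0.04771533 0.04840359 0.04070942]
[[0.49824397 0.14609121 0.125     ]
 [0.49114168 0.09385451 0.125     ]
 [0.44562962 0.10818648 0.125     ]
 [0.45848815 0.15485088 0.125     ]]
board [[0.68195148 0.39906605 0.018     ]
 [0.54017777 0.40381978 0.018     ]
 [0.6547586  0.04547946 0.018     ]] 0.1418533802840929 0.354630688763774
green [[ 0.54622922 -0.47097661  0.026     ]
 [ 0.38848972 -0.47789464  0.026     ]
 [ 0.3813651  -0.27700316  0.026     ]
 [ 0.54762739 -0.27502469  0.026     ]] [ 0.46592786 -0.37522477  0.026     ] [0.15789113 0.20101778 0.16627407 0.19595691]
red [[ 0.5503245  -0.249824    0.026     ]
 [ 0.38548747 -0.2436768   0.026     ]
 [ 0.56386054 -0.06074687  0.026     ]] [ 0.474674   -0.15221183  0.026     ]
tomato [[0.43823678 0.48173688 0.        ]] cup [[0.54919606 0.51514681 0.        ]
 [0.56217543 0.4894019  0.1       ]] jar [[ 0.44791141 -0.5577187   0.        ]
 [ 0.45097536 -0.55842694  0.1       ]]
(500, 800, 3)
(600, 800, 3)
```

View pics/l.png

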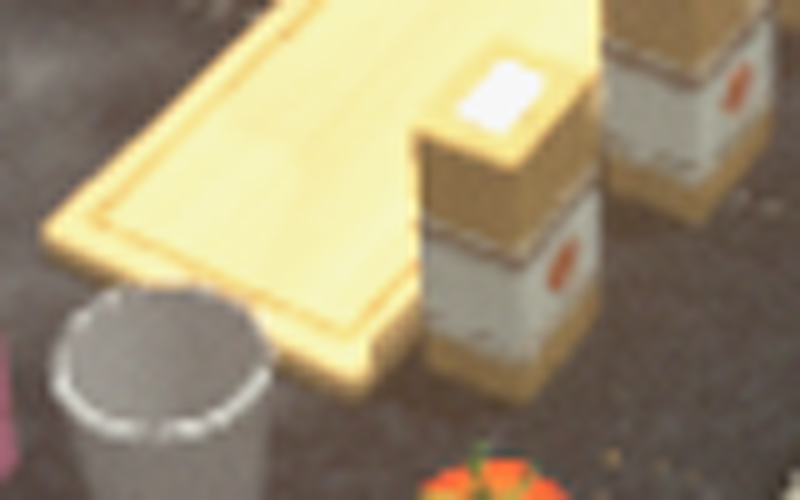

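View pics/r.png

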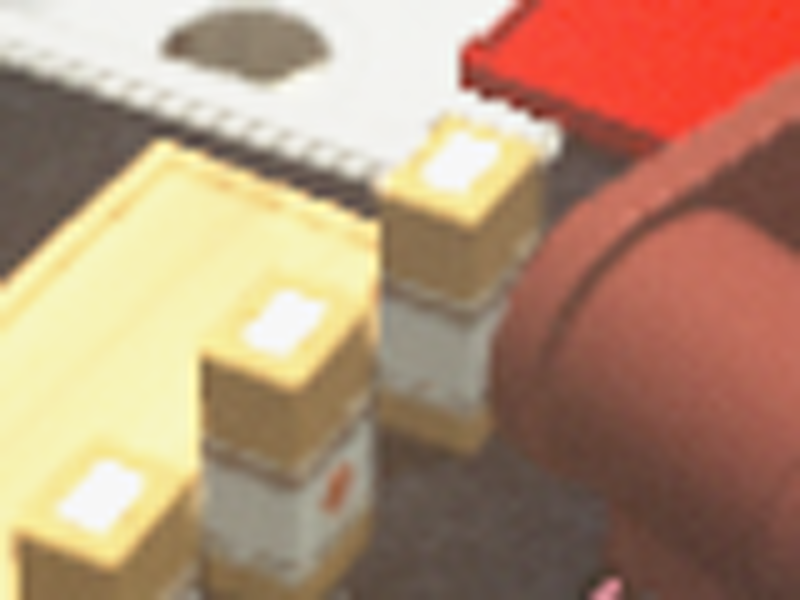

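```bash
cat >> h.py <<'E'
from scipy.optimize import least_squares
def boxfit(f,dims,corr,p0,z0=0.):
    "corr: list of (sx,sy,sz,u,v); sz 0 or 1"
    c=np.array(corr,float)
    L=np.c_[c[:,0]*dims[0]/2,c[:,1]*dims[1]/2,c[:,2]*dims[2]+z0]
    def P(p):
        s,k=np.sin(p[2]),np.cos(p[2]);return np.c_[p[0]+k*L[:,0]-s*L[:,1],p[1]+s*L[:,0]+k*L[:,1],L[:,2]]
    r=least_squares(lambda p:(proj(f,P(p))-c[:,3:]).ravel(),p0,loss="soft_l1")
    return r.x,np.round((proj(f,P(r.x))-c[:,3:]),1)
E
python3 - <<'E'
from h import *
f=cam("scene")
l=lambda u,v:(u/10+185,v/10+215)
r=lambda u,v:(u/10+225,v/10+175)
D=(.045,.058,.125)
A=[(1,1,1,*l(412,130)),(-1,1,1,*l(518,168)),(-1,-1,1,*l(600,82)),(-1,1,0,*l(525,402)),(-1,-1,0,*l(600,305)),(1,1,0,*l(428,368))]
B=[(1,1,1,*r(200,352)),(-1,1,1,*r(298,388)),(-1,-1,1,*r(378,308)),(-1,1,0,*l(698,220)),(-1,-1,0,*l(772,125)),(1,1,0,*l(607,182))]
C=[(1,1,1,*r(380,190)),(-1,1,1,*r(472,226)),(-1,-1,1,*r(545,150)),(-1,1,0,*r(478,452)),(1,1,0,*r(383,418))]
Bo=[(1,1,1,*l(42,228)),(-1,1,1,*l(358,368)),(-1,1,0,*l(358,395)),(1,-1,1,*r(165,143))]
for n,c,d in(("A",A,D),("B",B,D),("C",C,D),("board",Bo,(.15,.36,.018))):
    x,e=boxfit(f,d,c,[.5,.2,0]);print(n,x.round(4),np.degrees(x[2]).round(1),e.tolist())
c2=lambda u,v:(u/5+220,v/5+110)
G=[(1,-1,1,*c2(460,133)),(-1,-1,1,*c2(614,170)),(-1,1,1,*c2(544,280)),(1,1,1,*c2(376,233))]
Rr=[(1,-1,1,*c2(364,246)),(-1,-1,1,*c2(526,298)),(1,1,1,*c2(257,352))]
for c in(G,Rr):
    x,e=boxfit(f,(.168,.198,.026),c,[.5,-.2,0]);print(x.round(4),np.degrees(x[2]),e.tolist())
E
```

```text
A [ 0.5035  0.3512 -0.0023] -0.1 [[-0.3, -0.5], [-0.0, -0.3], [-0.2, -1.4], [0.4, 0.9], [0.5, 0.7], [-0.3, 0.2]]
B [ 0.4916  0.2341 -0.0377] -2.2 [[-0.4, -0.8], [0.1, -0.4], [-0.2, -1.2], [0.4, 0.6], [0.4, 1.2], [-0.4, 0.4]]
C [ 0.4743  0.1186 -0.0635] -3.6 [[-0.2, -0.5], [0.6, -0.3], [0.7, -0.7], [-0.4, 1.1], [-0.5, 0.6]]
board [ 0.5986  0.222  -0.0787] -4.5 [[-0.2, -0.6], [-0.0, 0.4], [0.2, 1.1], [-0.0, -1.5]]
[ 0.4661 -0.3754  0.0134] 0.7686233748880813 [[-0.8, -0.5], [0.8, 0.5], [0.2, -0.0], [-0.2, -0.1]]
[ 0.4736 -0.1509 -0.063 ] -3.607763205650661 [[-0.1, -0.6], [0.5, 0.0], [-0.3, 0.4]]
```

Candidates (800×600 scene view): the brown cartons are at (369,371), (396,341) and (424,316). The look-alikes are the orange box at (298,476) and the pink box at (273,389). In the crops the three brown ones stand 7–18 mm in front of the board, as described, so I choose those. First turn the jaws square to the board and close them.

```bash
cat > plan.py <<'E'
import sys
from h import *
def plan(x,y,z,jaw=None):
    s=manip.state();q=s["tool_rot"];M=R.from_quat([q[1],q[2],q[3],q[0]]).as_matrix()
    j=np.degrees(np.arctan2(M[1,0],M[0,0]))
    d=M.T@(np.array([x,y,z])-s["tool_pos"])*100
    print("t",round(s["time"],2),"tcp",s["tool_pos"].round(4),"jaw",round(j,2),"w",round(s["gripper_width"],2),"d_cm",d.round(2),"tilt",np.degrees(np.arccos(-M[2,2])).round(2),"F",s["contact_force"].round(1), "turn" if jaw else "",None if jaw is None else round((j-jaw)/6,2))
if __name__=="__main__": plan(*map(float,sys.argv[1:]))
E
python3 -m crank '[[0,0,0,-0.8],[0,0,0,-0.83]]' 0; python3 plan.py .43 .351 .2 85.5
```

```text
time: 0.47
tool_pos: [0.1539, 0.6056, 0.2311]
tool_rot: [0.0, 0.733, 0.68, -0.0]
contact_force: [-0.1, 0.7, -0.5]
gripper_width: 0.751
t 0.47 tcp [0.1539 0.6056 0.2311] jaw 85.75 w 0.75 d_cm [-23.35  29.42   3.12] tilt 0.02 F [-0.1  0.7 -0.5] turn 0.04
```

```bash
python3 -m crank '[[-2.3,2.9,0.2,0],[-2.3,2.9,0.2,0],[-2.3,2.9,0.2,0],[-2.3,2.9,0.2,0],[-2.3,2.9,0.2,0],[-2.3,2.9,0.2,0],[-2.3,2.9,0.2,0],[-2.3,2.9,0.2,0],[-2.3,2.9,0.2,0],[-2.4,2.9,0.2,0]]'; python3 plan.py .43 .351 .095 85.5
```

```text
time: 1.3
tool_pos: [0.426, 0.3514, 0.2114]
tool_rot: [-0.0, 0.734, 0.679, 0.0]
contact_force: [0.5, 0.9, 0.1]
gripper_width: 0.002
t 1.3 tcp [0.426  0.3514 0.2114] jaw 85.53 w 0.0 d_cm [-0.02  0.39 11.64] tilt 0.03 F [0.5 0.9 0.1] turn 0.01
```

```bash
python3 -m crank '[[0,0,3,0],[0,0,3,0],[0,0,3,0],[0,0,2.6,0],[0,1,0,0],[0,1,0,0],[0,0.5,0,0],[0,0.5,0,0],[0,0.5,0,0]]'; python3 -m crank '[[0,0.5,0,0],[0,0.5,0,0],[0,0.5,0,0],[0,0.5,0,0],[0,0.5,0,0],[0,0.5,0,0]]'; python3 - <<'E'
from h import *
f=cam("scene");crop(f,185,175,305,265,6.5,"p1.png")
E
```

```text
time: 2.05
tool_pos: [0.4622, 0.3509, 0.098]
tool_rot: [0.0, 0.734, 0.679, 0.002]
contact_force: [-0.6, 0.4, 0.1]
gripper_width: -0.001
time: 2.55
tool_pos: [0.4902, 0.3477, 0.0952]
tool_rot: [-0.0, 0.734, 0.679, -0.0]
contact_force: [-0.5, 0.3, -0.2]
gripper_width: 0.004
(585, 780, 3)
```

View pics/p1.png

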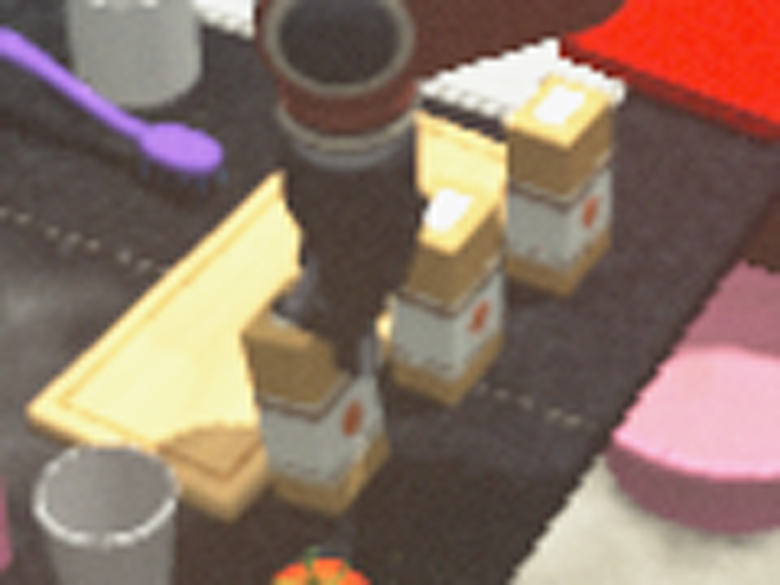

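The finger is pressing carton A near its top, and A is leaning about 10° over the board edge at crop (320,390). Continue.

```bash
python3 -m crank '[[0,0.5,0,0],[0,0.5,0,0],[0,0.5,0,0],[0,0.5,0,0],[0,0.5,0,0],[0,0,0,0],[0,0,0,0]]'; python3 - <<'E'
from h import *
f=cam("scene");crop(f,185,175,305,265,6.5,"p2.png")
E
```

```text
time: 3.18
tool_pos: [0.515, 0.3457, 0.0953]
tool_rot: [-0.0, 0.734, 0.679, -0.0]
contact_force: [0.1, 0.0, 1.0]
gripper_width: -0.001
(585, 780, 3)
```

View pics/p2.png

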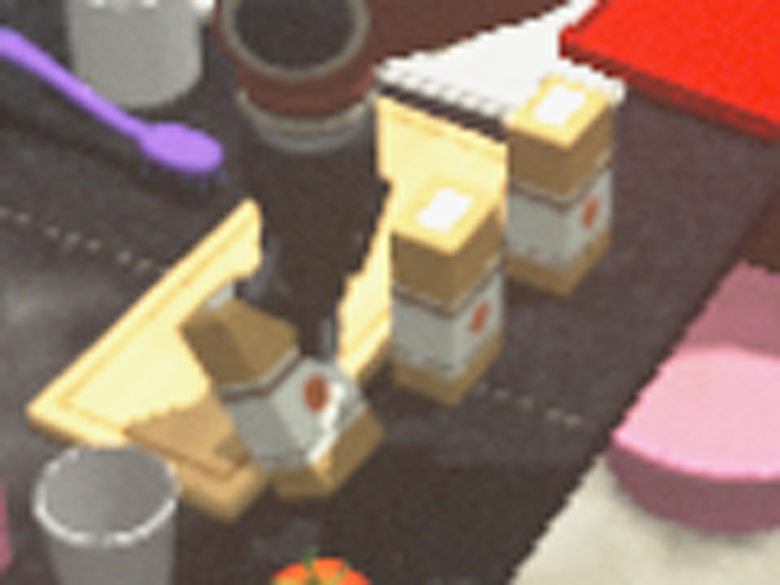

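```bash
python3 -m crank '[[0,0.5,0,0],[0,0.5,0,0],[0,0,0,0],[0,0,0,0]]'; python3 - <<'E'
from h import *
f=cam("scene");crop(f,185,175,305,265,6.5,"p3.png")
E
```

```text
time: 3.57
tool_pos: [0.525, 0.345, 0.0954]
tool_rot: [-0.0, 0.734, 0.679, 0.0]
contact_force: [0.1, -0.2, 0.3]
gripper_width: -0.0
(585, 780, 3)
```

View pics/p3.png

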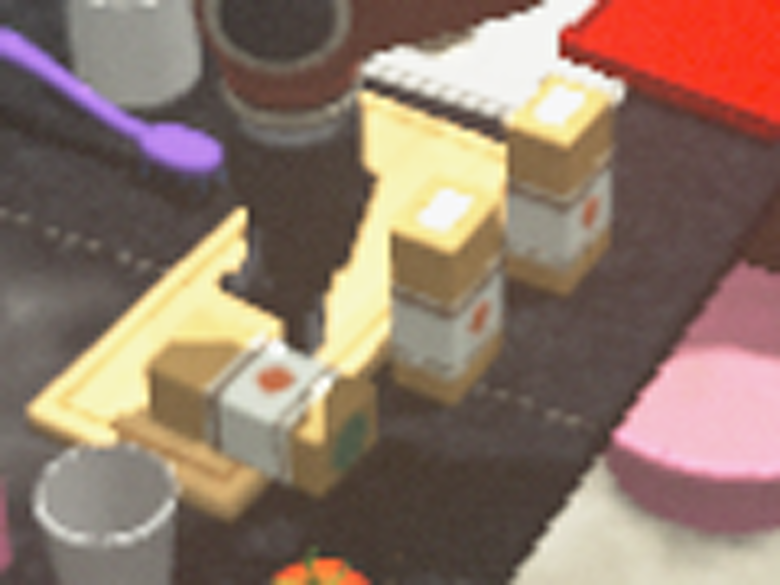

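A lies flat on the board and shows a dark green dot at crop (350,443). Next is B.

```bash
python3 -m crank '[[0,-3.3,0,0],[0,-3.3,0,0],[0,-3.4,0,0],[-2.9,0,0,0],[-2.9,0,0,0],[-2.9,0,0,0],[-2.9,0,0,0]]'; python3 plan.py .455 .234 .095
```

```text
time: 4.2
tool_pos: [0.4152, 0.2364, 0.0953]
tool_rot: [0.0, 0.734, 0.68, 0.0]
contact_force: [0.1, 0.0, -0.8]
gripper_width: 0.0
t 4.2 tcp [0.4152 0.2364 0.0953] jaw 85.62 w 0.0 d_cm [0.06 3.99 0.03] tilt 0.01 F [ 0.1  0.  -0.8]  None
```

```bash
python3 -m crank '[[0,1,0,0],[0,1,0,0],[0,1,0,0],[0,1,0,0],[0,0.5,0,0],[0,0.5,0,0],[0,0.5,0,0],[0,0.5,0,0],[0,0.5,0,0],[0,0.5,0,0]]';python3 -m crank '[[0,0.5,0,0],[0,0.5,0,0],[0,0.5,0,0],[0,0.5,0,0],[0,0.5,0,0],[0,0.5,0,0],[0,0,0,0],[0,0,0,0],[0,0,0,0]]'; python3 - <<'E'
from h import *
f=cam("scene");crop(f,185,175,305,265,6.5,"p4.png")
E
```

```text
time: 5.03
tool_pos: [0.4861, 0.2318, 0.0952]
tool_rot: [0.0, 0.734, 0.679, -0.0]
contact_force: [-0.0, 0.1, 0.2]
gripper_width: -0.003
time: 5.78
tool_pos: [0.5155, 0.2293, 0.0952]
tool_rot: [-0.0, 0.734, 0.679, -0.0]
contact_force: [0.3, 0.1, 0.1]
gripper_width: 0.002
(585, 780, 3)
```

View pics/p4.png

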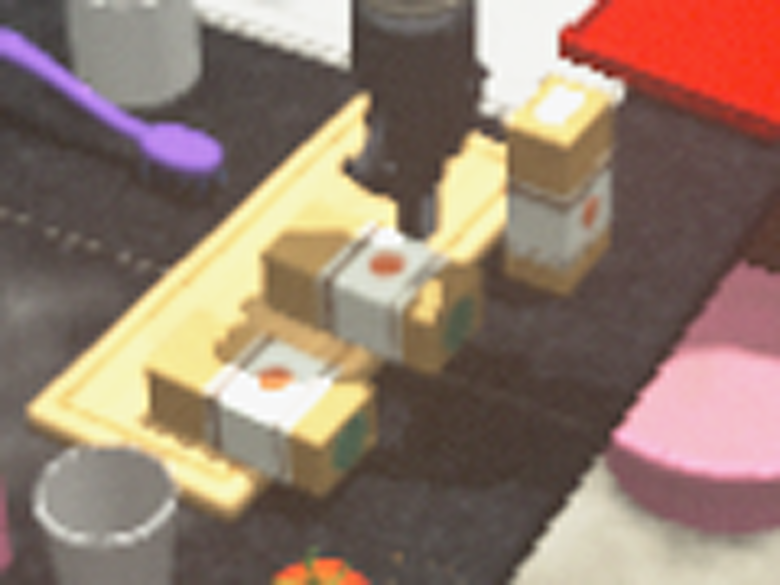

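B is flat too, with a green dot at crop (460,318). Now C: its front face is at about x = 0.452.

```bash
python3 -m crank '[[0,-3.8,0,0],[0,-3.8,0,0],[0,-3.7,0,0],[-2.9,0,0,0],[-2.9,0,0,0],[-2.9,0,0,0],[-2.8,0,0,0]]'; python3 plan.py .44 .118 .095
```

```text
time: 6.42
tool_pos: [0.3932, 0.1228, 0.0953]
tool_rot: [0.0, 0.734, 0.68, 0.0]
contact_force: [-0.0, -0.5, -0.1]
gripper_width: -0.004
t 6.42 tcp [0.3932 0.1228 0.0953] jaw 85.63 w -0.0 d_cm [-0.12  4.7   0.03] tilt 0.03 F [-0.  -0.5 -0.1]  None
```

```bash
python3 -m crank '[[0,1,0,0],[0,1,0,0],[0,1,0,0],[0,1,0,0],[0,0.5,0,0],[0,0.5,0,0],[0,0.5,0,0],[0,0.5,0,0],[0,0.5,0,0],[0,0.5,0,0]]';python3 -m crank '[[0,0.5,0,0],[0,0.5,0,0],[0,0.5,0,0],[0,0.5,0,0],[0,0.5,0,0],[0,0.5,0,0],[0,0.5,0,0],[0,0.5,0,0],[0,0.5,0,0],[0,0,0,0]]'; python3 - <<'E'
from h import *
f=cam("scene");crop(f,185,175,305,265,6.5,"p5.png")
E
```

```text
time: 7.25
tool_pos: [0.4641, 0.1182, 0.0953]
tool_rot: [-0.0, 0.734, 0.679, -0.0]
contact_force: [-0.5, 0.4, 1.1]
gripper_width: 0.003
time: 8.08
tool_pos: [0.5096, 0.1144, 0.0955]
tool_rot: [0.0, 0.734, 0.679, 0.0]
contact_force: [-0.8, -0.6, 0.6]
gripper_width: -0.003
(585, 780, 3)
```

View pics/p5.png

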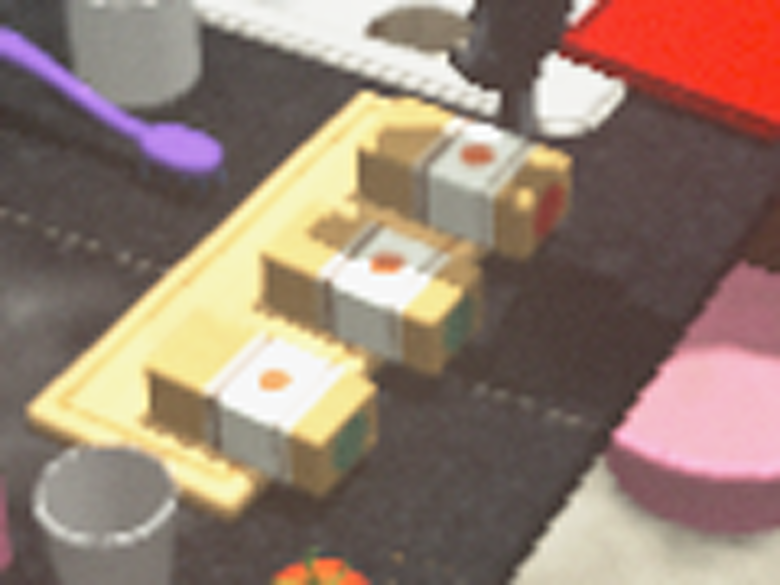

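All three lie flat on the board together: A green (350,443), B green (460,318), C red (550,207). I'll raise the arm and measure the lying cartons.

```bash
python3 -m crank '[[0,0,-3,0],[0,0,-3.5,0],[0,0,-3.5,0],[0,0,-3.5,0],[0,0,0,0]]' 1; python3 - <<'E'
from h import *
f=cam("scene");crop(f,190,215,270,265,10,"l2.png");crop(f,225,185,305,235,10,"r2.png")
crop(f,220,110,380,220,5,"t2.png")
g=cam("top");cv2.imwrite("pics/top2.png",g["img"][:,:,::-1])
E
```

```text
time: 8.55
tool_pos: [0.5124, 0.115, 0.2396]
tool_rot: [0.004, 0.734, 0.679, 0.006]
contact_force: [0.4, 0.3, 1.5]
gripper_width: 0.71
(500, 800, 3)
(500, 800, 3)
(550, 800, 3)
```

View pics/l2.png

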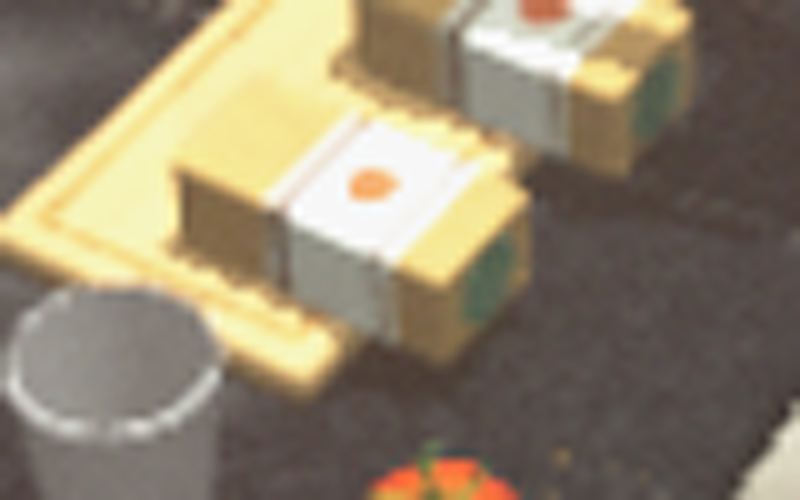

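View pics/r2.png

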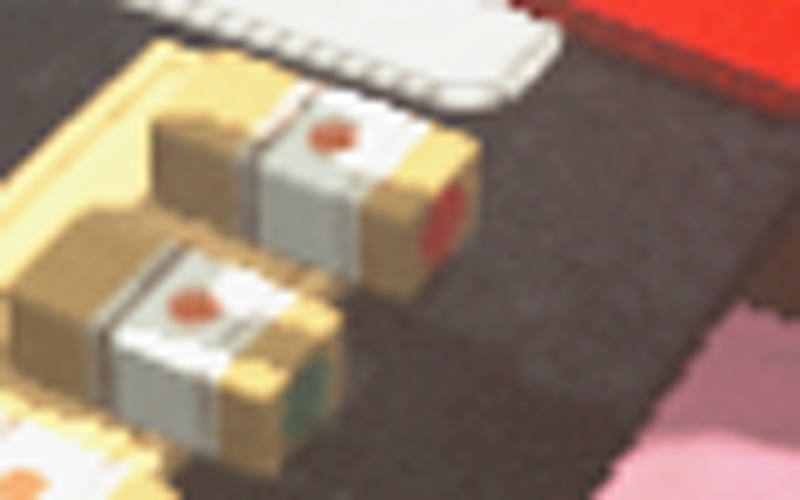

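View pics/t2.png

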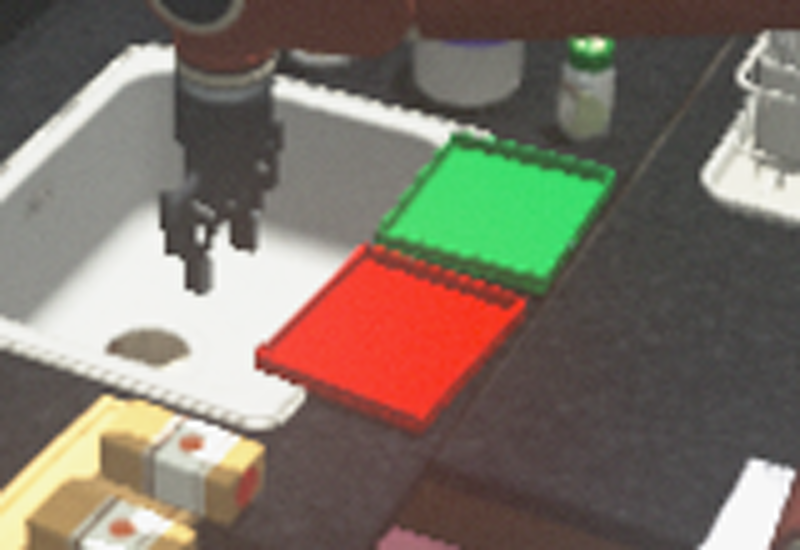

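View pics/top2.png

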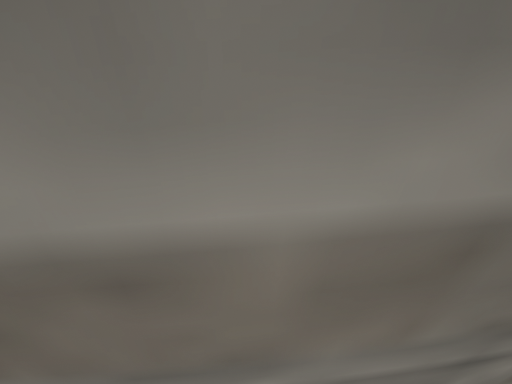

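```bash
cat > m2.py <<'E'
from h import *
f=cam("scene")
l=lambda u,v:((u+.5)/10+189.5,(v+.5)/10+214.5)
r=lambda u,v:((u+.5)/10+224.5,(v+.5)/10+184.5)
A=[(1,1,1,*l(175,168)),(-1,1,1,*l(440,285)),(-1,-1,1,*l(530,190)),(-1,1,0,*l(442,367)),(-1,-1,0,*l(528,270))]
B=[(1,1,1,*r(10,293)),(-1,1,1,*r(278,388)),(-1,-1,1,*r(343,312)),(-1,1,0,*r(278,475)),(-1,-1,0,*r(343,390))]
C=[(1,1,1,*r(152,118)),(-1,1,1,*r(408,208)),(-1,-1,1,*r(480,145)),(-1,1,0,*r(410,302)),(-1,-1,0,*r(478,230))]
o=f["img"][:,:,::-1].copy();o=cv2.resize(o,None,fx=5,fy=5,interpolation=cv2.INTER_CUBIC)
def draw(x,d,z0):
    s,k=np.sin(x[2]),np.cos(x[2])
    q=np.array([(a*d[0]/2,b*d[1]/2) for a,b in((1,1),(1,-1),(-1,-1),(-1,1))])@np.array([[k,s],[-s,k]])+x[:2]
    for z in(z0,z0+d[2]): cv2.polylines(o,[np.int32(proj(f,np.c_[q,np.full(4,z)])*5+2)],True,(255,0,0),1)
for n,c in(("A",A),("B",B),("C",C)):
    x,e=boxfit(f,(.125,.058,.045),c,[.55,.2,-.05],.018);print(n,x.round(4),np.degrees(x[2]).round(1),e.tolist());draw(x,(.125,.058,.045),.018)
t=lambda u,v:((u+.5)/5+219.5,(v+.5)/5+109.5)
G=[(1,-1,1,*t(460,133)),(-1,-1,1,*t(614,170)),(-1,1,1,*t(544,280)),(1,1,1,*t(376,235))]
Rr=[(1,-1,1,*t(363,246)),(-1,-1,1,*t(526,300)),(-1,1,1,*t(420,416)),(1,1,1,*t(257,350))]
for n,c in(("G",G),("R",Rr)):
    x,e=boxfit(f,(.168,.198,.020),c,[.5,-.2,0],.006);print(n,x.round(4),np.degrees(x[2]),e.tolist());draw(x,(.168,.198,.020),.006)
draw([.5986,.222,-.0787],(.15,.36,.018),0)
cv2.imwrite("pics/ov.png",o[215*5:265*5,190*5:310*5][:, :]);cv2.imwrite("pics/ov2.png",o[130*5:215*5,220*5:360*5])
E
python3 m2.py
```

```text
A [ 0.5562  0.3487 -0.0606] -3.5 [[-1.0, -0.6], [0.2, -0.2], [-0.2, -0.1], [0.4, 0.3], [0.3, 0.5]]
B [ 0.5471  0.2305 -0.0086] -0.5 [[-1.3, -0.2], [-0.2, 0.5], [0.5, -0.8], [-0.0, 0.4], [0.6, -0.1]]
C [ 0.5471  0.1129 -0.0717] -4.1 [[-0.5, -0.3], [0.0, 1.2], [0.3, -0.4], [-0.2, 0.3], [0.4, -0.5]]
G [ 0.4688 -0.3767  0.0176] 1.0063360698067474 [[-0.9, -0.3], [0.7, 0.6], [0.2, 0.0], [-0.2, -0.3]]
R [ 0.4784 -0.1521 -0.0833] -4.771778679384664 [[0.2, -0.7], [0.2, -0.1], [0.3, 0.1], [-1.0, 0.4]]
```

View pics/ov.png

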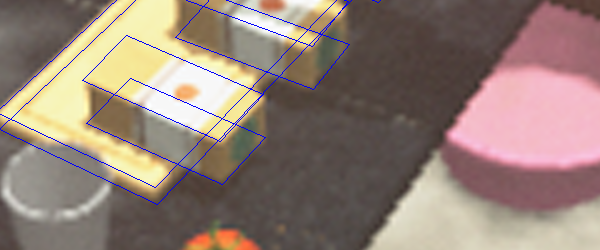

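View pics/ov2.png

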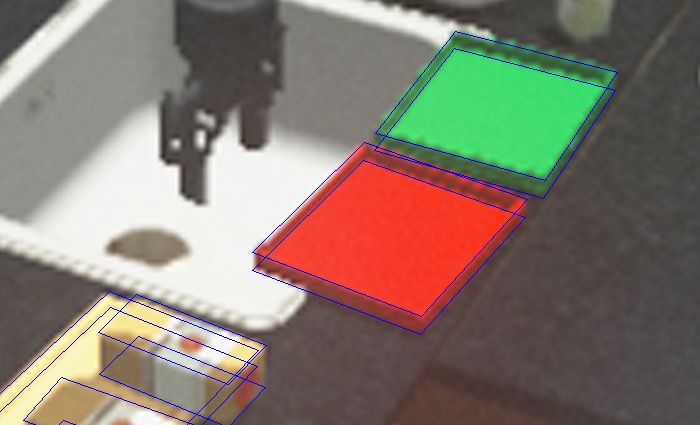

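Wireframes agree within a few mm (C at 0.547, 0.113 and the trays at 0.478,-0.152 and 0.469,-0.377). The top camera is useless. Grasp C (red) first.

```bash
python3 plan.py .547 .113 .031 85.9
```

```text
t 8.7 tcp [0.5085 0.1146 0.2303] jaw 85.53 w 0.95 d_cm [ 0.14  3.84 19.93] tilt 0.02 F [ 0.6 -0.5 -0.5] turn -0.06
```

```bash
python3 -m crank '[[0,1.9,0,0],[0.1,1.9,2.0,0],[0,0,3.5,0],[0,0,3.5,0],[0,0,3.5,0],[0,0,0,0]]' 1; python3 plan.py .547 .113 .031 85.9; python3 - <<'E'
from h import *
f=cam("scene");crop(f,225,165,305,235,9,"q1.png")
E
```

```text
time: 9.2
tool_pos: [0.5389, 0.112, 0.0943]
tool_rot: [-0.006, 0.734, 0.679, -0.008]
contact_force: [-2.5, -0.3, -2.3]
gripper_width: 0.997
t 9.2 tcp [0.5389 0.112  0.0943] jaw 85.52 w 1.0 d_cm [0.18 0.92 6.31] tilt 1.11 F [-2.5 -0.3 -2.3] turn -0.06
(630, 720, 3)
```

View pics/q1.png

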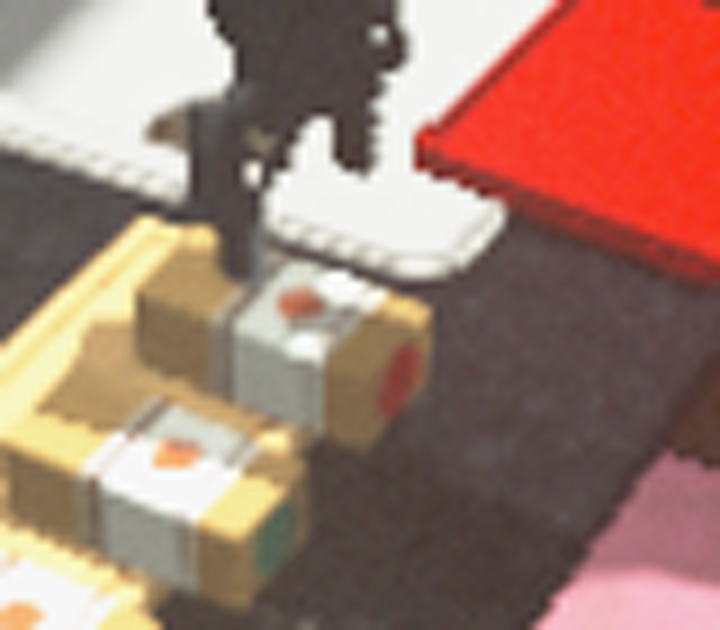

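The open fingers hover over C, with the near tip at crop (240,280), just +y of its side as expected. Descend.

```bash
python3 -m crank '[[0,0,0,0],[0,0,0,0]]'; python3 plan.py .547 .113 .031 85.9;  python3 -m crank '[[0,0,2,0],[0,0,2,0],[0,0,1.5,0],[0,0,0,0],[0,0,0,0]]';python3 plan.py .547 .113 .031 85.9
```

```text
time: 9.42
tool_pos: [0.5479, 0.1127, 0.1075]
tool_rot: [0.001, 0.734, 0.679, 0.001]
contact_force: [0.4, -0.7, 1.3]
gripper_width: 1.001
t 9.42 tcp [0.5479 0.1127 0.1075] jaw 85.53 w 1.0 d_cm [ 0.02 -0.12  7.65] tilt 0.18 F [ 0.4 -0.7  1.3] turn -0.06
time: 9.83
tool_pos: [0.5476, 0.1127, 0.052]
tool_rot: [0.001, 0.734, 0.679, 0.001]
contact_force: [0.7, -0.3, 0.1]
gripper_width: 1.0
t 9.83 tcp [0.5476 0.1127 0.052 ] jaw 85.53 w 1.0 d_cm [ 0.02 -0.07  2.1 ] tilt 0.12 F [ 0.7 -0.3  0.1] turn -0.06
```

```bash
python3 -m crank '[[0,0,1,0],[0,0,1.1,0],[0,0,0,0]]'; python3 -m crank '[[0,0,0,0],[0,0,0,0],[0,0,0,0],[0,0,0,0],[0,0,0,0],[0,0,0,0],[0,0,0,0]]' 0; python3 -m crank '[[0,0,0,0],[0,0,-1,0],[0,0,-2,0],[0,0,-3,0],[0,0,-3,0],[0,0,-3,0],[0,0,0,0]]'; python3 plan.py .478 -.152 .15 85.2; python3 - <<'E'
from h import *
f=cam("scene");crop(f,225,165,305,235,9,"q2.png")
E
```

```text
time: 10.08
tool_pos: [0.5457, 0.1125, 0.0279]
tool_rot: [-0.001, 0.734, 0.679, -0.001]
contact_force: [-0.8, -0.1, -0.5]
gripper_width: 0.998
time: 10.67
tool_pos: [0.5474, 0.1126, 0.0301]
tool_rot: [0.0, 0.734, 0.679, 0.001]
contact_force: [0.0, 0.4, 2.8]
gripper_width: 0.674
time: 11.25
tool_pos: [0.5499, 0.1129, 0.1562]
tool_rot: [0.003, 0.734, 0.679, 0.004]
contact_force: [1.5, 0.5, -1.4]
gripper_width: 0.669
t 11.25 tcp [0.5499 0.1129 0.1562] jaw 85.53 w 0.67 d_cm [-26.97  -5.11   0.53] tilt 0.59 F [ 1.5  0.5 -1.4] turn 0.05
(630, 720, 3)
```

View pics/q2.png

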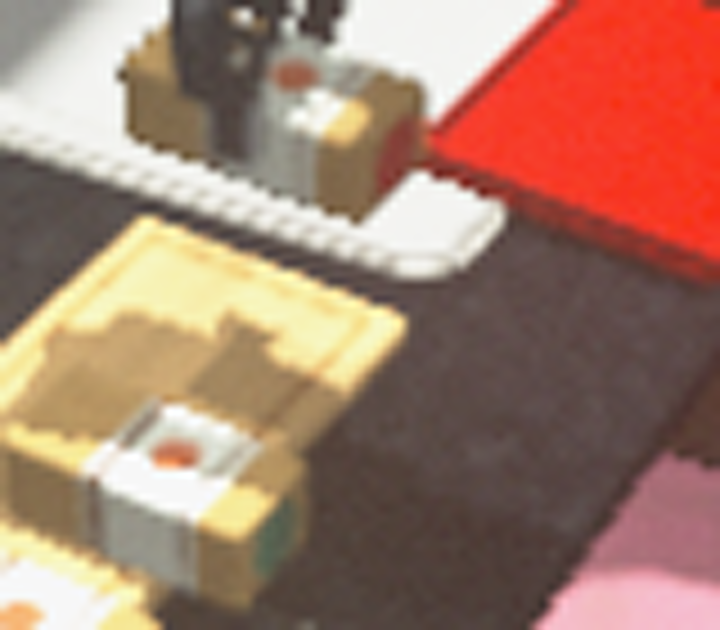

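C is held level and about centred, at opening 0.67 = 57 mm. Move it to the red tray.

```bash
python3 -m crank '[[-1.5,-0.3,0,0],[-2.9,-0.6,0,0],[-2.9,-0.6,0,0],[-2.9,-0.6,0,0],[-2.9,-0.6,0,0],[-2.9,-0.6,0,0],[-2.9,-0.6,0,0],[-2.9,-0.5,0,0],[-2.9,-0.4,0,0],[-2.2,-0.3,0,0]]'; python3 -m crank '[[0,0,0,0],[0,0,0,0]]'; python3 plan.py .478 -.152 .023 85.2
```

```text
time: 12.13
tool_pos: [0.4722, -0.1527, 0.1463]
tool_rot: [-0.002, 0.735, 0.679, -0.001]
contact_force: [0.3, -0.6, -3.3]
gripper_width: 0.671
time: 12.3
tool_pos: [0.473, -0.1516, 0.1467]
tool_rot: [-0.002, 0.735, 0.678, -0.001]
contact_force: [-0.8, -0.8, -1.7]
gripper_width: 0.667
t 12.3 tcp [ 0.473  -0.1516  0.1467] jaw 85.38 w 0.67 d_cm [-0.02  0.56 12.37] tilt 0.28 F [-0.8 -0.8 -1.7] turn 0.03
```

```bash
python3 -m crank '[[0,0.5,2,0],[0,0,3,0],[0,0,3,0],[0,0,2,0],[0,0,1,0],[0,0,0.6,0],[0,0,0.4,0],[0,0,0,0],[0,0,0,0]]'; python3 plan.py .478 -.152 .022 85.2; python3 - <<'E'
from h import *
f=cam("scene");crop(f,260,125,350,205,8,"q3.png")
E
```

```text
time: 13.05
tool_pos: [0.4807, -0.1522, 0.0305]
tool_rot: [0.001, 0.734, 0.679, 0.0]
contact_force: [1.3, 0.3, -2.4]
gripper_width: 0.674
t 13.05 tcp [ 0.4807 -0.1522  0.0305] jaw 85.54 w 0.67 d_cm [ 0.   -0.28  0.85] tilt 0.12 F [ 1.3  0.3 -2.4] turn 0.06
(640, 720, 3)
```

View pics/q3.png

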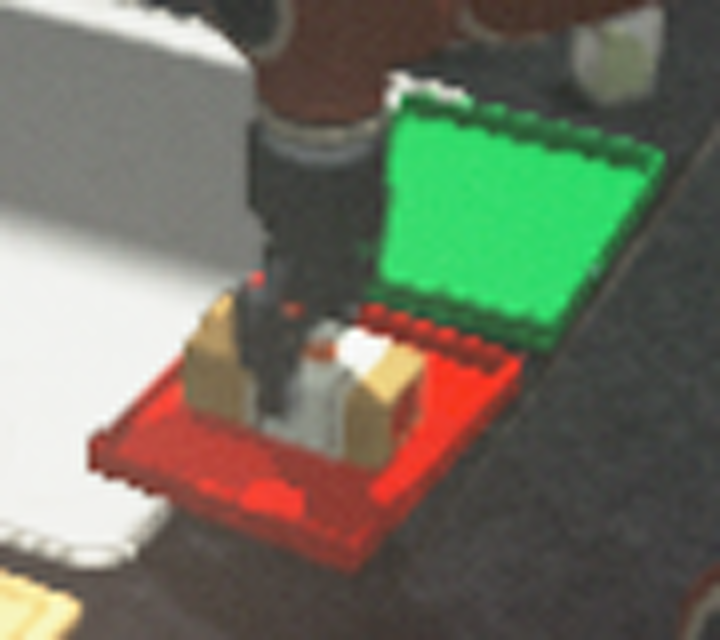

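C hovers inside the red tray, roughly equally far from both end walls. Lower it and release.

```bash
python3 -m crank '[[0,0,0.4,0],[0,0,0.3,0],[0,0,0.1,0],[0,0,0,0],[0,0,0,0]]'; python3 plan.py .478 -.152 .022 85.2
```

```text
time: 13.52
tool_pos: [0.4802, -0.1522, 0.0221]
tool_rot: [0.0, 0.734, 0.679, 0.0]
contact_force: [-1.7, 0.0, 2.9]
gripper_width: 0.672
t 13.52 tcp [ 0.4802 -0.1522  0.0221] jaw 85.52 w 0.67 d_cm [ 0.01 -0.22  0.01] tilt 0.04 F [-1.7  0.   2.9] turn 0.05
```

Touched down (Fz +2.9 N). Open, rise, then head for B.

```bash
python3 -m crank '[[0,0,0,0],[0,0,0,0],[0,0,0,0],[0,0,-1,0],[0,0,-3,0],[0,0,-3.5,0],[0,0,-3.5,0],[0,0,-3,0]]' 1; python3 plan.py .547 .2305 .16 89; python3 - <<'E'
from h import *
f=cam("scene");crop(f,260,125,350,205,8,"q4.png");crop(f,195,195,285,260,8,"q5.png")
E
```

```text
time: 14.18
tool_pos: [0.4801, -0.1522, 0.1645]
tool_rot: [0.001, 0.734, 0.679, 0.0]
contact_force: [0.3, -1.2, -0.3]
gripper_width: 1.002
t 14.18 tcp [ 0.4801 -0.1522  0.1645] jaw 85.53 w 1.0 d_cm [38.67  3.68  0.42] tilt 0.13 F [ 0.3 -1.2 -0.3] turn -0.58
(640, 720, 3)
(520, 720, 3)
```

View pics/q4.png

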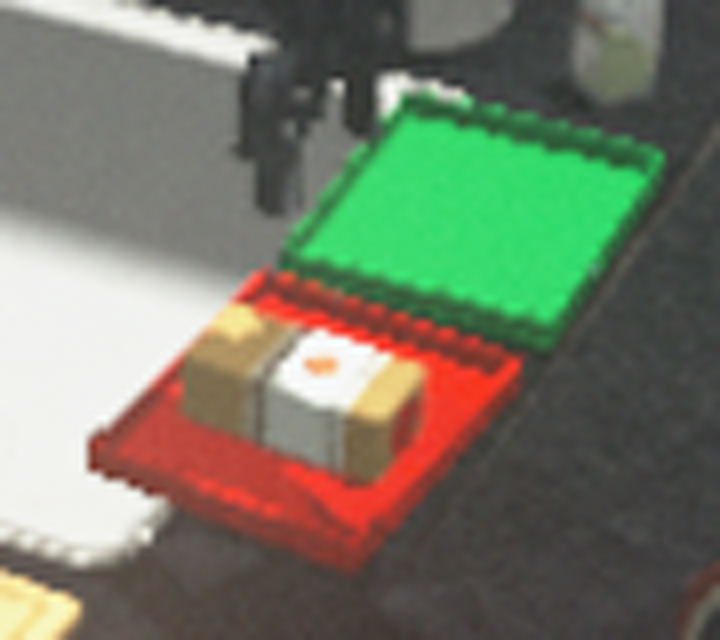

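View pics/q5.png

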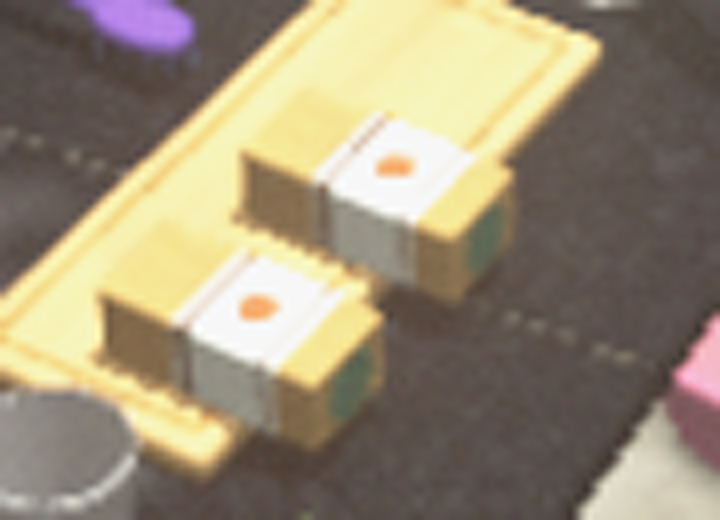

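C is flat in the red tray at crop (300,400). Refine B and A from this clear view.

```bash
python3 - <<'E'
from h import *
f=cam("scene")
r=lambda u,v:((u+.5)/8+194.5,(v+.5)/8+194.5)
A=[(1,1,1,*r(100,297)),(-1,1,1,*r(318,390)),(-1,-1,1,*r(383,315)),(-1,1,0,*r(320,450)),(-1,-1,0,*r(383,382)),(1,1,0,*r(102,360))]
B=[(1,1,1,*r(243,153)),(-1,1,1,*r(462,237)),(-1,-1,1,*r(513,172)),(-1,1,0,*r(460,303)),(-1,-1,0,*r(513,238)),(1,1,0,*r(243,217)),(1,-1,1,*r(308,90))]
for n,c in(("A",A),("B",B)):
    x,e=boxfit(f,(.125,.058,.045),c,[.55,.2,-.05],.018);print(n,x.round(4),np.degrees(x[2]).round(1),e.tolist())
E
```

```text
A [ 0.5542  0.3495 -0.0526] -3.0 [[-0.8, -0.6], [-0.1, -0.2], [0.3, -0.3], [0.1, 1.0], [0.6, -0.0], [-0.2, 0.2]]
B [ 0.5456  0.2316 -0.047 ] -2.7 [[-0.5, -0.2], [-0.5, 0.2], [0.9, -0.4], [-0.1, 0.6], [0.9, -0.1], [0.1, 0.3], [-0.5, -0.6]]
```

```bash
python3 -m crank '[[0,0,0,-0.3]]' 1; python3 plan.py .546 .231 .16 87.3
```

```text
time: 14.37
tool_pos: [0.4811, -0.1526, 0.1643]
tool_rot: [0.003, 0.723, 0.691, 0.001]
contact_force: [-0.2, 0.2, -0.6]
gripper_width: 1.0
t 14.37 tcp [ 0.4811 -0.1526  0.1643] jaw 87.36 w 1.0 d_cm [38.62  4.71  0.37] tilt 0.31 F [-0.2  0.2 -0.6] turn 0.01
```

```bash
python3 -m crank '[[3.9,0.4,0,0],[3.9,0.5,0,0],[3.9,0.5,0,0],[3.9,0.5,0,0],[3.9,0.5,0,0],[3.9,0.5,0,0],[3.9,0.5,0,0],[3.9,0.5,0,0],[3.9,0.5,0,0],[3.5,0.3,0.4,0]]'; python3 -m crank '[[0,0,0,0],[0,0,0,0]]'; python3 plan.py .546 .231 .03 87.3
```

```text
time: 15.2
tool_pos: [0.5451, 0.2339, 0.1579]
tool_rot: [0.0, 0.723, 0.691, 0.001]
contact_force: [-0.1, 0.1, 0.5]
gripper_width: 1.001
time: 15.37
tool_pos: [0.544, 0.2328, 0.1564]
tool_rot: [-0.0, 0.722, 0.692, -0.001]
contact_force: [0.2, -0.3, -0.0]
gripper_width: 0.997
t 15.37 tcp [0.544  0.2328 0.1564] jaw 87.51 w 1.0 d_cm [-0.16  0.22 12.64] tilt 0.1 F [ 0.2 -0.3 -0. ] turn 0.03
```

```bash
python3 -m crank '[[-0.2,0.2,2,0],[0,0,2.5,0],[0,0,2.5,0],[0,0,2.5,0],[0,0,1.5,0],[0,0,1,0],[0,0,0.6,0],[0,0,0,0],[0,0,0,0]]'; python3 plan.py .546 .231 .03 87.3; python3 -m crank '[[0,0,0,0],[0,0,0,0],[0,0,0,0],[0,0,0,0],[0,0,0,0],[0,0,0,0],[0,0,0,0]]' 0; python3 plan.py .546 .231 .03; python3 -m crank '[[0,0,0,0],[0,0,-1,0],[0,0,-2,0],[0,0,-3,0],[0,0,-3,0],[0,0,-3,0],[0,0,0,0]]'; python3 plan.py .469 -.333 .15 91; python3 - <<'E'
from h import *
f=cam("scene");crop(f,205,165,305,235,8,"q6.png")
E
```

```text
time: 16.12
tool_pos: [0.5472, 0.229, 0.0321]
tool_rot: [0.0, 0.724, 0.69, 0.0]
contact_force: [0.9, 0.7, -0.4]
gripper_width: 0.996
t 16.12 tcp [0.5472 0.229  0.0321] jaw 87.29 w 1.0 d_cm [ 0.19 -0.13  0.21] tilt 0.06 F [ 0.9  0.7 -0.4] turn -0.0
time: 16.7
tool_pos: [0.548, 0.2297, 0.0332]
tool_rot: [0.001, 0.723, 0.69, 0.001]
contact_force: [0.9, -0.4, 6.6]
gripper_width: 0.669
t 16.7 tcp [0.548  0.2297 0.0332] jaw 87.33 w 0.67 d_cm [ 0.12 -0.21  0.32] tilt 0.18 F [ 0.9 -0.4  6.6]  None
time: 17.28
tool_pos: [0.55, 0.2304, 0.1588]
tool_rot: [0.003, 0.723, 0.69, 0.005]
contact_force: [1.5, 0.3, -1.7]
gripper_width: 0.669
t 17.28 tcp [0.55   0.2304 0.1588] jaw 87.34 w 0.67 d_cm [-56.66  -5.49   0.62] tilt 0.65 F [ 1.5  0.3 -1.7] turn -0.61
(560, 800, 3)
```

View pics/q6.png

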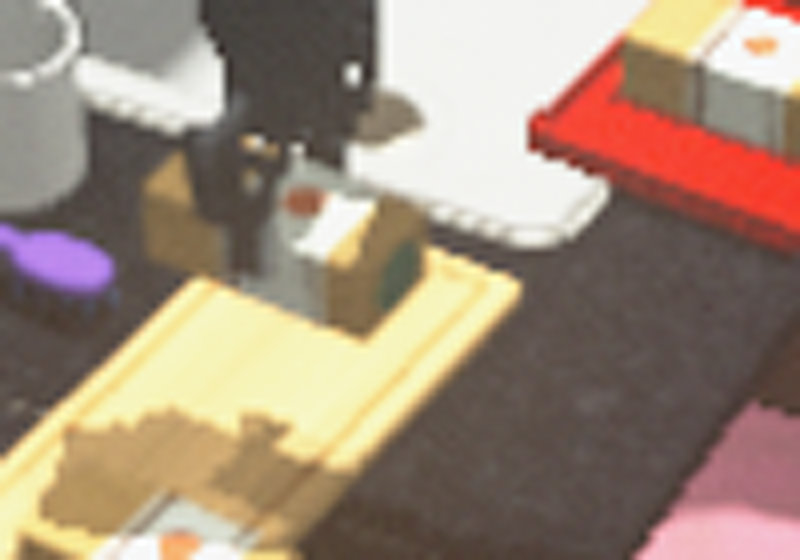

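B is held level. Carry it to the far half of the green tray (y ≈ −0.42).

```bash
python3 -m crank '[[0,0,0,-0.6],[0,0,0,0]]'; python3 plan.py .469 -.422 .15 91
```

```text
time: 17.5
tool_pos: [0.5451, 0.2289, 0.149]
tool_rot: [-0.001, 0.701, 0.713, -0.002]
contact_force: [-0.1, 0.2, -3.0]
gripper_width: 0.664
t 17.5 tcp [0.5451 0.2289 0.149 ] jaw 90.99 w 0.66 d_cm [-64.95  -8.73  -0.  ] tilt 0.23 F [-0.1  0.2 -3. ] turn -0.0
```

```bash
python3 -m crank '[[-1.5,-0.2,0,0],[-3,-0.4,0,0],[-3.6,-0.5,0,0],[-3.6,-0.5,0,0],[-3.6,-0.5,0,0],[-3.6,-0.5,0,0],[-3.6,-0.5,0,0],[-3.6,-0.5,0,0],[-3.6,-0.5,0,0],[-3.6,-0.5,0,0]]'; python3 plan.py .469 -.422 .15 91
```

```text
time: 18.33
tool_pos: [0.504, -0.1062, 0.1494]
tool_rot: [-0.001, 0.702, 0.712, -0.001]
contact_force: [1.1, 0.3, -2.7]
gripper_width: 0.666
t 18.33 tcp [ 0.504  -0.1062  0.1494] jaw 90.83 w 0.67 d_cm [-31.53  -3.95  -0.07] tilt 0.17 F [ 1.1  0.3 -2.7] turn -0.03
```

```bash
python3 -m crank '[[-3.5,-0.4,0,0],[-3.5,-0.4,0,0],[-3.5,-0.4,0,0],[-3.5,-0.4,0,0],[-3.5,-0.4,0,0],[-3.5,-0.4,0,0],[-3.5,-0.4,0,0],[-3.5,-0.5,0,0],[-2.3,-0.3,0,0],[-1,0,0,0]]'; python3 -m crank '[[0,0,0,0]]'; python3 plan.py .469 -.422 .025 91
```

```text
time: 19.17
tool_pos: [0.4726, -0.4208, 0.1492]
tool_rot: [-0.001, 0.703, 0.711, -0.001]
contact_force: [0.1, 0.7, -3.1]
gripper_width: 0.671
time: 19.25
tool_pos: [0.4734, -0.4196, 0.1495]
tool_rot: [-0.001, 0.703, 0.711, -0.0]
contact_force: [0.1, 0.2, -2.8]
gripper_width: 0.668
t 19.25 tcp [ 0.4734 -0.4196  0.1495] jaw 90.7 w 0.67 d_cm [-0.25 -0.42 12.45] tilt 0.15 F [ 0.1  0.2 -2.8] turn -0.05
```

```bash
python3 -m crank '[[-0.2,-0.5,2,0],[0,0,3,0],[0,0,3,0],[0,0,2,0],[0,0,1,0],[0,0,0.4,0],[0,0,0,0],[0,0,0,0]]'; python3 plan.py .469 -.422 .025 91; python3 - <<'E'
from h import *
f=cam("scene");crop(f,260,105,360,185,8,"q7.png")
E
```

```text
time: 19.92
tool_pos: [0.4709, -0.4203, 0.0387]
tool_rot: [0.001, 0.701, 0.713, -0.0]
contact_force: [0.3, -0.8, -2.8]
gripper_width: 0.668
t 19.92 tcp [ 0.4709 -0.4203  0.0387] jaw 90.95 w 0.67 d_cm [-0.16 -0.19  1.37] tilt 0.11 F [ 0.3 -0.8 -2.8] turn -0.01
(640, 800, 3)
```

View pics/q7.png

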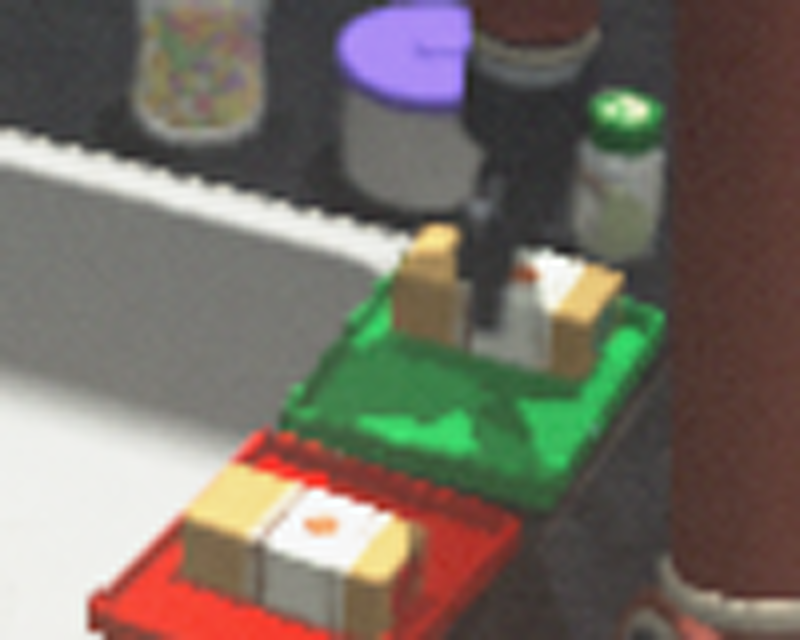

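B hovers over the far half of the green tray, clear of its walls. Lower and release.

```bash
python3 -m crank '[[0,0,0.6,0],[0,0,0.4,0],[0,0,0.3,0],[0,0,0.1,0],[0,0,0,0],[0,0,0,0]]'; python3 plan.py .469 -.422 .025 91
```

```text
time: 20.47
tool_pos: [0.4705, -0.4205, 0.0252]
tool_rot: [0.0, 0.701, 0.713, 0.0]
contact_force: [-3.2, 2.5, 5.6]
gripper_width: 0.666
t 20.47 tcp [ 0.4705 -0.4205  0.0252] jaw 90.92 w 0.67 d_cm [-0.14 -0.15  0.02] tilt 0.03 F [-3.2  2.5  5.6] turn -0.01
```

```bash
python3 -m crank '[[0,0,0,0],[0,0,0,0],[0,0,0,0],[0,0,-1,0],[0,0,-3,0],[0,0,-3.5,0],[0,0,-3.5,0],[0,0,-3,0]]' 1; python3 -m crank '[[1,0,0,0.65],[3,0,0,0],[3,0,0,0]]'; python3 - <<'E'
from h import *
f=cam("scene");crop(f,260,105,360,185,8,"q8.png")
E
python3 plan.py .555 .349 .16 87
```

```text
time: 21.13
tool_pos: [0.4705, -0.4204, 0.1666]
tool_rot: [0.001, 0.701, 0.713, -0.0]
contact_force: [1.5, 0.1, -0.9]
gripper_width: 0.998
time: 21.38
tool_pos: [0.4734, -0.3506, 0.1654]
tool_rot: [0.002, 0.726, 0.688, 0.0]
contact_force: [0.1, -0.7, -0.4]
gripper_width: 1.002
(640, 800, 3)
t 21.43 tcp [ 0.4735 -0.3448  0.1641] jaw 87.13 w 1.0 d_cm [69.7   4.66  0.66] tilt 0.21 F [ 2.6  2.3 -1.9] turn 0.02
```

View pics/q8.png

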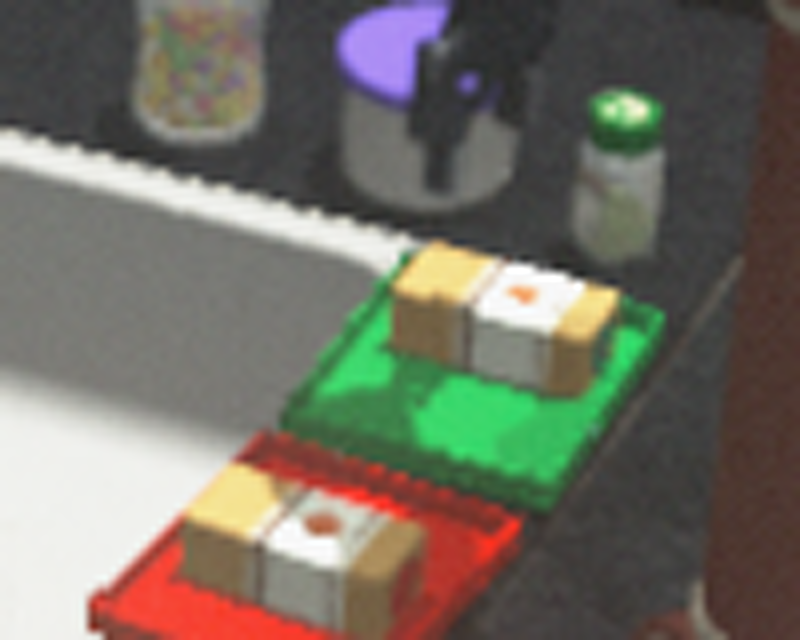

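B lies flat in the green tray at crop (500,320). Back for A.

```bash
python3 -m crank '[[3.8,0.2,0,0],[3.9,0.2,0,0],[3.9,0.3,0,0],[3.9,0.3,0,0],[3.9,0.3,0,0],[3.9,0.3,0,0],[3.9,0.2,0,0],[3.9,0.3,0,0],[3.9,0.2,0,0],[3.9,0.3,0,0]]'; python3 -m crank '[[3.9,0.2,0,0],[3.9,0.3,0,0],[3.9,0.3,0,0],[3.9,0.3,0,0],[3.9,0.2,0,0],[3.9,0.3,0,0],[3.9,0.2,0,0],[3,0,0,0],[0,0,0,0]]'; python3 plan.py .555 .349 .03 87
```

```text
time: 22.27
tool_pos: [0.5192, 0.0389, 0.1642]
tool_rot: [0.001, 0.725, 0.689, 0.0]
contact_force: [0.7, -0.5, 0.4]
gripper_width: 0.999
time: 23.02
tool_pos: [0.5526, 0.3438, 0.164]
tool_rot: [-0.001, 0.724, 0.69, 0.001]
contact_force: [-0.1, 0.4, -0.0]
gripper_width: 1.001
t 23.02 tcp [0.5526 0.3438 0.164 ] jaw 87.31 w 1.0 d_cm [ 0.5  0.2 13.4] tilt 0.15 F [-0.1  0.4 -0. ] turn 0.05
```

```bash
python3 -m crank '[[0.5,0.2,2,0],[0,0,2.7,0],[0,0,2.7,0],[0,0,2.5,0],[0,0,1.5,0],[0,0,1,0],[0,0,0.8,0],[0,0,0,0],[0,0,0,0]]'; python3 plan.py .555 .349 .03 87; python3 -m crank '[[0,0,0,0],[0,0,0,0],[0,0,0,0],[0,0,0,0],[0,0,0,0],[0,0,0,0],[0,0,0,0]]' 0; python3 plan.py .555 .349 .03; python3 -m crank '[[0,0,0,0],[0,0,-1,0],[0,0,-2,0],[0,0,-3,0],[0,0,-3,0],[0,0,-3,0],[0,0,0,-0.6],[0,0,0,0]]'; python3 plan.py .471 -.331 .15 91; python3 - <<'E'
from h import *
f=cam("scene");crop(f,185,165,285,245,8,"q9.png")
E
```

```text
time: 23.77
tool_pos: [0.5559, 0.3437, 0.0323]
tool_rot: [0.0, 0.725, 0.688, 0.001]
contact_force: [-0.6, 0.6, 0.3]
gripper_width: 1.002
t 23.77 tcp [0.5559 0.3437 0.0323] jaw 87.02 w 1.0 d_cm [ 0.52 -0.12  0.23] tilt 0.08 F [-0.6  0.6  0.3] turn 0.0
time: 24.35
tool_pos: [0.5566, 0.3443, 0.0334]
tool_rot: [0.001, 0.725, 0.689, 0.002]
contact_force: [-0.4, 0.8, 6.4]
gripper_width: 0.665
t 24.35 tcp [0.5566 0.3443 0.0334] jaw 87.03 w 0.67 d_cm [ 0.46 -0.18  0.34] tilt 0.2 F [-0.4  0.8  6.4]  None
time: 25.02
tool_pos: [0.5562, 0.344, 0.1545]
tool_rot: [0.001, 0.703, 0.711, 0.002]
contact_force: [-1.4, 0.2, -1.6]
gripper_width: 0.672
t 25.02 tcp [0.5562 0.344  0.1545] jaw 90.68 w 0.67 d_cm [-67.4   -9.33   0.29] tilt 0.25 F [-1.4  0.2 -1.6] turn -0.05
(640, 800, 3)
```

View pics/q9.png

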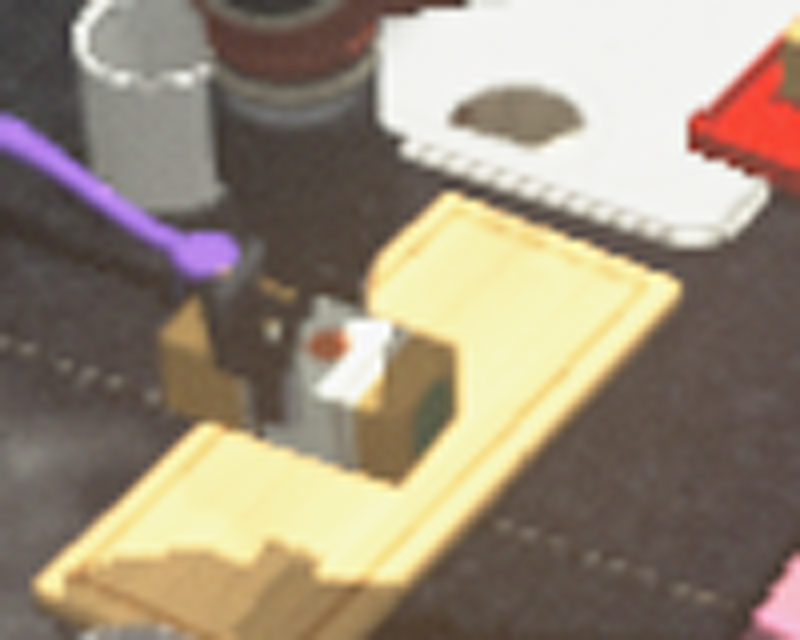

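A is held level, with its green dot visible at crop (432,408). Carry it to the near half of the green tray.

```bash
python3 -m crank '[[-1.5,-0.2,0,0],[-3,-0.4,0,0],[-3.6,-0.5,0,0],[-3.6,-0.5,0,0],[-3.6,-0.5,0,0],[-3.6,-0.5,0,0],[-3.6,-0.5,0,0],[-3.6,-0.5,0,0],[-3.6,-0.5,0,0],[-3.6,-0.5,0,0]]'; python3 -m crank '[[-3.6,-0.5,0,0],[-3.6,-0.5,0,0],[-3.6,-0.5,0,0],[-3.6,-0.5,0,0],[-3.6,-0.5,0,0],[-3.6,-0.5,0,0],[-3.6,-0.5,0,0],[-3.6,-0.5,0,0],[-3,-0.4,0,0],[-1.5,-0.2,0,0]]'; python3 -m crank '[[0,0,0,0]]'; python3 plan.py .471 -.331 .025 91
```

```text
time: 25.9
tool_pos: [0.5102, 0.0081, 0.1489]
tool_rot: [-0.002, 0.704, 0.711, -0.002]
contact_force: [0.6, -0.5, -1.5]
gripper_width: 0.669
time: 26.73
tool_pos: [0.4678, -0.326, 0.1491]
tool_rot: [-0.002, 0.705, 0.709, -0.001]
contact_force: [0.3, -0.3, -2.2]
gripper_width: 0.664
time: 26.82
tool_pos: [0.4683, -0.3256, 0.1494]
tool_rot: [-0.002, 0.705, 0.709, -0.0]
contact_force: [-0.9, 0.1, -1.5]
gripper_width: 0.666
t 26.82 tcp [ 0.4683 -0.3256  0.1494] jaw 90.35 w 0.67 d_cm [-0.56  0.3  12.44] tilt 0.19 F [-0.9  0.1 -1.5] turn -0.11
```

```bash
python3 -m crank '[[0,0.2,2,-0.1],[0,0,3,0],[0,0,3,0],[0,0,2,0],[0,0,1,0],[0,0,0.4,0],[0,0,0,0],[0,0,0,0]]'; python3 plan.py .471 -.326 .025 91; python3 - <<'E'
from h import *
f=cam("scene");crop(f,260,105,360,185,8,"q10.png")
E
```

```text
time: 27.48
tool_pos: [0.4731, -0.3235, 0.0384]
tool_rot: [0.001, 0.699, 0.715, 0.0]
contact_force: [-0.3, 0.7, -0.9]
gripper_width: 0.67
t 27.48 tcp [ 0.4731 -0.3235  0.0384] jaw 91.24 w 0.67 d_cm [-0.24 -0.22  1.34] tilt 0.09 F [-0.3  0.7 -0.9] turn 0.04
(640, 800, 3)
```

View pics/q10.png

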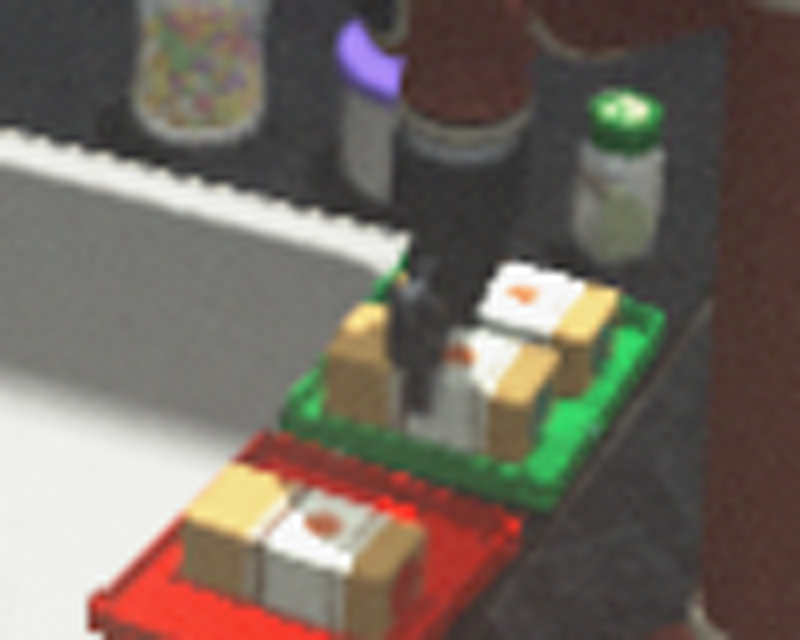

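A hovers in the near half of the tray, beside B, with a small margin to the near wall. I'll nudge it 2.5 mm away from the wall, lower it, and open only part way because B is close.

```bash
python3 -m crank '[[-0.3,-0.2,0,0],[0,0,0.6,0],[0,0,0.4,0],[0,0,0.3,0],[0,0,0.1,0],[0,0,0,0],[0,0,0,0]]'; python3 plan.py .471 -.326 .025 91; python3 -m crank '[[0,0,0,0],[0,0,0,0],[0,0,0,0],[0,0,-1,0],[0,0,-3,0],[0,0,-3.5,0],[0,0,-3.5,0],[0,0,-3,0],[0,0,-3,0]]' 0.82; python3 -m crank '[[3.5,0,0,0],[3.5,0,0,0],[3.5,0,0,0],[3.5,0,0,0],[3.5,0,0,0],[3.5,0,0,0],[3.5,0,0,0],[3.5,0,0,0],[0,0,0,0],[0,0,0,0]]'; python3 - <<'E'
from h import *
f=cam("scene");crop(f,260,105,360,185,8,"q11.png")
cv2.imwrite("pics/full.png",cv2.resize(f["img"][:,:,::-1],(800,600)))
E
```

```text
time: 28.12
tool_pos: [0.4708, -0.327, 0.0254]
tool_rot: [-0.0, 0.7, 0.715, -0.0]
contact_force: [-5.6, 2.3, 10.3]
gripper_width: 0.668
t 28.12 tcp [ 0.4708 -0.327   0.0254] jaw 91.23 w 0.67 d_cm [0.09 0.02 0.04] tilt 0.01 F [-5.6  2.3 10.3] turn 0.04
time: 28.87
tool_pos: [0.4706, -0.3264, 0.1959]
tool_rot: [0.001, 0.699, 0.715, 0.0]
contact_force: [0.2, -0.6, -0.0]
gripper_width: 0.818
time: 29.7
tool_pos: [0.4645, -0.0451, 0.1938]
tool_rot: [0.0, 0.698, 0.716, 0.0]
contact_force: [-0.3, 0.3, 0.6]
gripper_width: 0.818
(640, 800, 3)
```

View pics/q11.png

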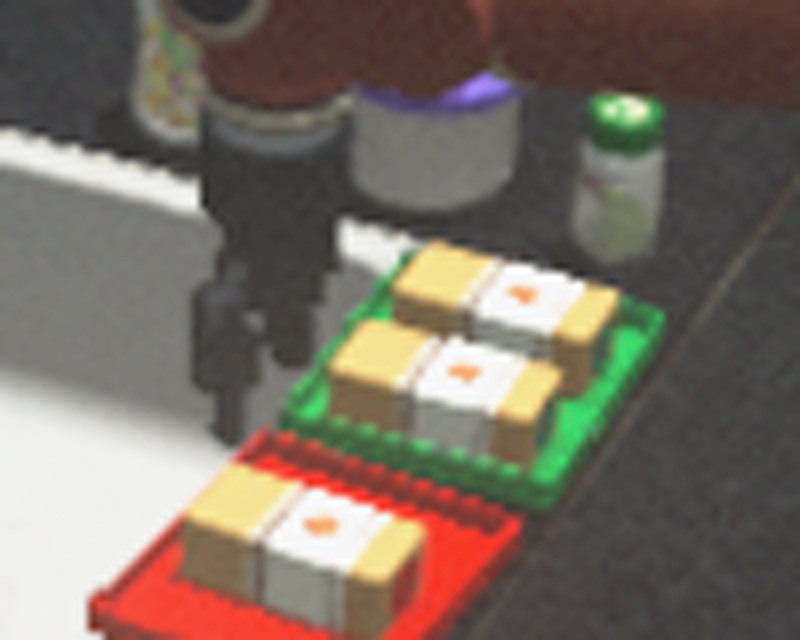

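View pics/full.png

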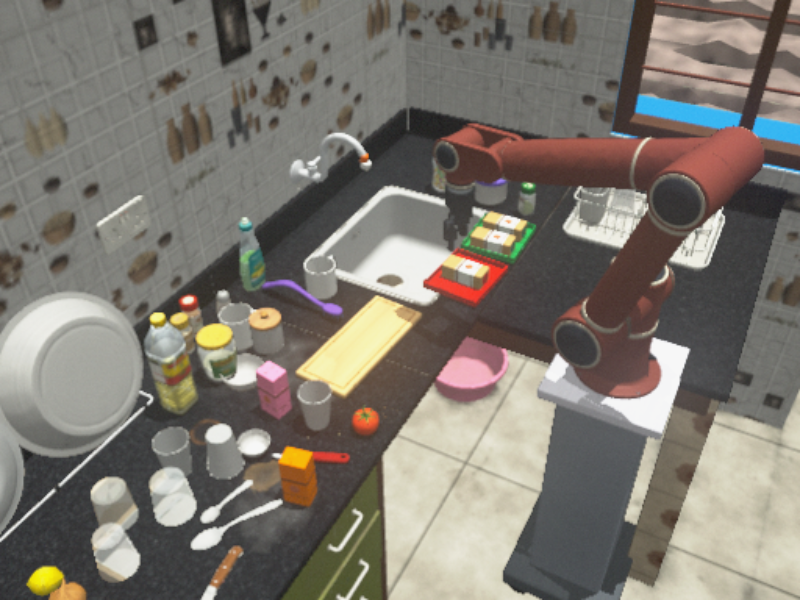

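All three are in their trays and the bystanders are unmoved. I'll check A's flatness against the tray with a wireframe.

```bash
python3 - <<'E'
from h import *
f=cam("scene");k=12
x0,y0,x1,y1=280,132,345,182
o=cv2.resize(f["img"][y0:y1,x0:x1,::-1],None,fx=k,fy=k,interpolation=cv2.INTER_CUBIC)
cv2.imwrite("pics/z1.png",o)
def draw(x,d,z0,col):
    s,c=np.sin(x[2]),np.cos(x[2])
    q=np.array([(a*d[0]/2,b*d[1]/2) for a,b in((1,1),(1,-1),(-1,-1),(-1,1))])@np.array([[c,s],[-s,c]])+x[:2]
    for z in(z0,z0+d[2]): cv2.polylines(o,[np.int32((proj(f,np.c_[q,np.full(4,z)])-[x0,y0]+.5)*k)],True,col,1)
draw([.4705,-.4205,.016],(.125,.058,.045),.01,(255,0,0))
draw([.4705,-.327,.02],(.125,.058,.045),.01,(255,0,0))
draw([.469,-.377,.0176],(.168,.198,.020),.006,(255,0,255))
cv2.imwrite("pics/z2.png",o)
E
```

```text
(no output)
```

View pics/z1.png

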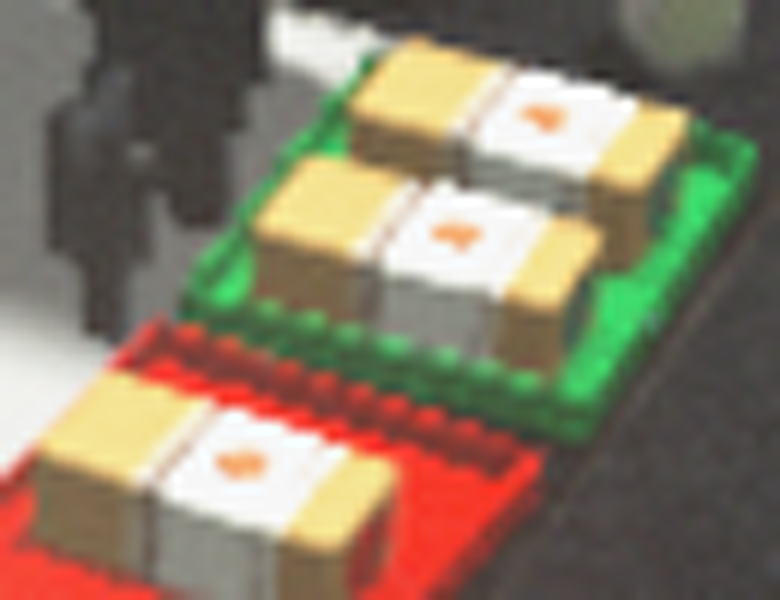

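View pics/z2.png

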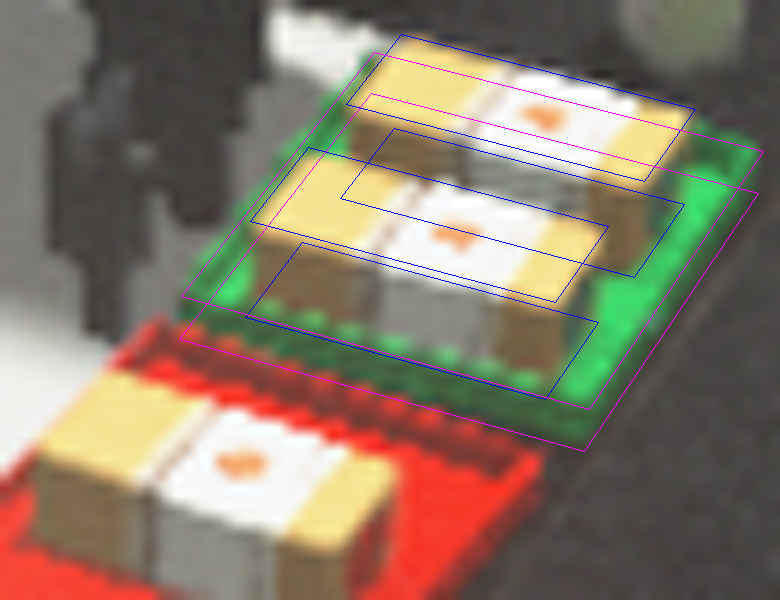

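A's top sits within about half a camera pixel of the model of a carton flat on the tray floor. It is parallel to B, and its lower edge is behind the rim as it should be. Hand in.

```bash
python3 -c "
from plant import manip
print(manip.state()['contact_force'],manip.job_done())"
```

```text
the job is handed in; nothing more can be done
[ 0.42442238  0.09586959 -0.59808768] None
```

I tipped all three cartons back so they lay flat on the board together, and read their dots: A green, B green, C red. C now lies flat in the red tray, and B and A lie side by side in the green tray. I handed the job in at about 30 s of the 72 s allowed, with the gripper clear of everything.

- **Carton positions:** In the last pictures the three cartons lie within the tray walls. I checked A and B against a model of a carton flat on the tray floor. B fits closely, and A matches to within about half a camera pixel. I judged C by eye only.
- **Bystanders:** The cup, tomato, spice jar and the orange and pink boxes appear unmoved.
- **Forces:** The highest value among the readings I printed was about 12 N, when setting A down.
- **Top camera:** It showed only a blurred surface, so every measurement comes from the scene camera alone. Its fits disagreed with one another by a few millimetres.

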